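# Clear the repair bench: pour spacers into the drawer, dock the battery packs

## Task

Clear up the phone repair bench: pull the cabinet's drawer well open, pour all the orange spacers out of the cup into it, stand the empty cup upright on the round cork pad on top of the cabinet, and push the drawer fully shut. Also put every black battery pack flat into a bay of the charging dock, one to a bay, seated on the bay's floor (either way round, label up, before or after the spacers). Leave the bottle, phone, tape and screwdriver where they are.

Things in the scene. Friction and masses are not known exactly. Their poses are not given: they have to be found in the camera images.
- drawer (a joint): how far the one white drawer of the blue parts cabinet is pulled out: 0 shut, 0.13 m fully out. It slides straight out of the cabinet's front (cabinet's own -x) with about 1.5 N of friction and stays where it is left. It starts shut or up to 20 mm ajar
- cabinet: blue parts cabinet, fixed on the bench, 200 mm deep (its x), 190 mm wide (its y), 95 mm tall; origin at the centre of its underside; its front, with the drawer, faces its own -x, roughly towards the robot. A round cork pad lies on its top.
- drawer_in (a point): centre of the drawer's inner floor, 13 mm above the bench, moving with the drawer; axes as the cabinet's. Inside the drawer is 172 mm (x) by 158 mm (y); side walls rise 55 mm above this floor, the front panel (100 mm towards -x) 69 mm. Fully out, the part clear of the cabinet spans x = -92 to +30 mm from here
- drawer_handle (a point): middle of the drawer's steel handle bar, a round bar 12 mm thick and 90 mm long along the cabinet's y, standing 45 mm in front of the drawer front, 65 mm above the bench; 39 mm free gap behind the bar, nothing above it
- pad (a point): centre of the top of the round cork pad, 90 mm in diameter and 3 mm thick, lying on the cabinet's flat top; this point is 98 mm above the bench, 70 mm behind the cabinet's front edge. Here the empty cup must stand at the end
- cup: clear plastic scoop cup holding the spacers: round, flared, open at the top, 78 mm across at the foot, 132 mm at the rim, 55 mm tall, 4 mm wall; origin at the centre of its underside, z up out of its mouth. Flat red handle sticks out level towards its -y, 60 to 143 mm from its axis. About 0.12 kg, plus 12 g a spacer. Walls flare 26 degrees: tip it 105 to 115 degrees to empty it
- cup_grip (a point): middle of the cup's flat red handle, 110 mm from the cup's axis towards its -y and 45 mm above its underside. The handle is 12 mm thick across (cup's x), 20 mm high and 85 mm long; fingers may lean along it
- dock: grey charging dock, fixed on the bench, 168 mm (x) by 150 mm (y), 20 mm tall, with four rectangular bays open at the top in two rows of two; origin at the centre of its underside. Each bay is 70 mm long (dock's x) by 42 mm wide (dock's y) and 12 mm deep with a slightly chamfered mouth; its floor is 8 mm above the bench. Bay centres lie at x = +-39 mm, y = +-34 mm in the dock's frame
- pack1: black battery pack with a yellow label on top, 64 mm long (its x), 36 mm wide (its y), 28 mm tall, 90 g, starting on a flat blue mat 200 by 180 mm and 3 mm thick; origin at the centre of its underside, z up. May be absent
- pack2: black battery pack with a yellow label on top, 64 mm long (its x), 36 mm wide (its y), 28 mm tall, 90 g, starting on a flat blue mat 200 by 180 mm and 3 mm thick; origin at the centre of its underside, z up. May be absent
- pack3: black battery pack with a yellow label on top, 64 mm long (its x), 36 mm wide (its y), 28 mm tall, 90 g, starting on a flat blue mat 200 by 180 mm and 3 mm thick; origin at the centre of its underside, z up. May be absent
- pack4: black battery pack with a yellow label on top, 64 mm long (its x), 36 mm wide (its y), 28 mm tall, 90 g, starting on a flat blue mat 200 by 180 mm and 3 mm thick; origin at the centre of its underside, z up. May be absent
- spacer1: orange plastic spacer, a stubby cylinder 21 mm in diameter and 18 mm long along its z, 12 g; origin at its centre; starts in the cup. May be absent
- spacer2: orange plastic spacer, a stubby cylinder 21 mm in diameter and 18 mm long along its z, 12 g; origin at its centre; starts in the cup. May be absent
- spacer3: orange plastic spacer, a stubby cylinder 21 mm in diameter and 18 mm long along its z, 12 g; origin at its centre; starts in the cup. May be absent
- spacer4: orange plastic spacer, a stubby cylinder 21 mm in diameter and 18 mm long along its z, 12 g; origin at its centre; starts in the cup. May be absent
- spacer5: orange plastic spacer, a stubby cylinder 21 mm in diameter and 18 mm long along its z, 12 g; origin at its centre; starts in the cup. May be absent
- spacer6: orange plastic spacer, a stubby cylinder 21 mm in diameter and 18 mm long along its z, 12 g; origin at its centre; starts in the cup. May be absent
- spacer7: orange plastic spacer, a stubby cylinder 21 mm in diameter and 18 mm long along its z, 12 g; origin at its centre; starts in the cup. May be absent
- ipa: clear plastic cleaning bottle, 60 mm across, 150 mm tall, standing; origin at the centre of its underside. Bystander: leave it alone
- phone: black phone lying flat, 150 (x) by 72 by 9 mm; origin at the centre of its underside. Bystander: leave it alone
- tape: roll of yellow tape lying flat, 76 mm across, 20 mm tall; origin at the centre of its underside. Bystander: leave it alone
- driver: green screwdriver lying on the bench, about 200 mm long along its x; origin near its middle. Bystander: leave it alone
Mind the look-alikes: they are no part of the job. What is shaped like the pack4 but pink or turquoise is not meant.

How it is judged:
By the outcome, as a careful person would: the job done as asked, in the order asked, and still so for the second after the job is handed in, with the robot touching nothing.
Of pack1, pack2, pack3, pack4 only 2 to 4 are there at a start; the rules pass over those that are not, and their reading is None.
Of spacer1, spacer2, spacer3, spacer4, spacer5, spacer6, spacer7 only 4 to 7 are there at a start; the rules pass over those that are not, and their reading is None.
At some moment in a run one of pack1, pack2, pack3, pack4 may be knocked a few centimetres aside while the robot is not near it.
It also fails if it takes over 210 s, if anything falls off the work surface, if the arm or the gripper's body presses on something with over 40 N, if the wrist force passes 120 N, or if a joint passes its speed limit or range.

## Robot

A 6-joint arm with a two-finger parallel gripper is mounted at the origin on the work surface. World frame = base frame: x ahead of the robot, y to its left, z up, the work surface at z = 0. Lengths are in mm, angles in degrees, forces in N, time in s.
With the tool pointing down it reaches from about 350 to 850 mm from the base axis. Payload 8.1 kg.
Tool frame: the origin (TCP) lies midway between the tips of the shut fingers; the grasp point (between the pads) lies 19 mm behind it (r.pinch_z is the distance from the TCP to the grasp point, in mm); z points along the fingers, y is the line along which they close (so a half turn about z gives the same grasp; the last joint's range is limited). The gripper opens to 85 mm and grips with 20 to 120 N. Pads are 22 mm wide; open, the fingers measure 114 mm over their backs; the gripper's body (76 mm by 85 mm) begins 54 mm behind the grasp point. The pads swing forward as they close: fully open they stand 13 mm farther back than shut.
Start: joints at [-79.206, 7.471, 85.268, -0, 87.261, -4.893], TCP at [162.255, -577.649, 231.292] pointing down, gripper open.
Joint ranges: [-169.43, 169.43], [-51.17, 129.36], [1.28, 143.12], [-76.62, 256.62], [0, 156.53], [-152.29, 152.29]. Speed limits (degrees/s): [136.94, 136.94, 159.86, 180, 180, 180].

## Interface

Orientations are given as [roll, pitch, yaw] about the fixed x, y, z axes, in that order (R = Rz(yaw) Ry(pitch) Rx(roll)).
In Python, from bench import r gives the robot as it stands.
- The arm moves only by the shell command python3 -m jog 'ROWS' [OPENING] [FORCE]. ROWS is JSON, one flat list of numbers, 6 for each row, row after row: the shift along the tool's x, y, z in m, then the turn, a rotation vector about the tool's x, y, z in rad. A call has 1 to 8 rows; each row is the pose to reach, as a shift and turn from the pose commanded when the call began, along the tool's axes at that moment; what a row does not reach only later rows make up. A row lasts 1/8 s, in which the tool goes at most 62.5 mm and 10.7 degrees, less where a joint would pass 70% of its speed; a pose out of reach is approached as far as the arm can. A call with a gripper value outside its range is refused whole. OPENING is the opening, from -1 (shut) to 1 (fully open), set as the call begins (- or left out, the last holds). The fingers move at their own pace and stop on an object; FORCE is the grip in N (left out, the last holds). Time passes only in rows, so rows that repeat a pose let the fingers close. It gives the time, the measured TCP pose, the force, the opening and the grip force at its end, in the units of the state.
- r.sense(): the state, without advancing time (a new reading comes with each control period).
- r.snapshot(name): name is "side" or "top"; returns a dict with "pixels" (420x560x3 uint8, red, green, blue), "range_z" (420x560 float32, mm along the optical axis (not along the pixel's ray), 0 where there is no reading), "K" (3x3 intrinsics, pixels), "rvec" (rotation vector, rad) and "tvec" (3), from world to camera coordinates, as OpenCV has them. Camera axes: x right, y down, z forward; pixel columns grow to the right and rows downward; lengths in mm; the calibration is good to about 2 mm. A picture is of the moment at which its call begins.
- r.hand_in(): hands the job in; it is judged then, once.
Trained networks look in a picture, given as the dict that the camera call returned (one of the last four; its "shot" number tells which), for a name from the list of things; names that differ only in an ending like _2 or _b are one class to them, and where a whole thing is asked for, a point or a joint stands for the part that bears it (a point fixed in the world has none). Each returns a list of dicts, best first, with "score" (0 to 1); they miss things now and then, are a little off and sometimes report something else, mostly with a low value. They report only what shows in the picture. A call takes as long as a camera call. They do not tell look-alikes from the thing itself.
- r.look_for(picture, target): "bbox" ([left, top, right, bottom] in pixels, round what is visible of it).
- r.outline_of(picture, target): "region" (420x560 bool, what is visible of it) and "bbox" ([left, top, right, bottom] in pixels, round what is visible of it).
The state is a dict: "time": time; "joint_pos": joint angles; "qd": joint speeds; "joint_efforts": joint torques, N m; "tool_pos": TCP position; "tcp_rot": TCP orientation; "ft_force": force on the tool from outside, world axes, zero at the start; "wrist_torque": the same for the moment, N m; "finger_gap": finger opening in mm; "grip_force": force on a finger pad.
Only numpy, scipy, OpenCV 4.12 (cv2) and the standard library are available. Lean on these libraries where they do the work, as an engineer would, in place of code of your own. Each camera call takes 0.05 s, during which the arm holds its last target. There are 200 camera calls.

## Working session

There is one attempt and no reset: what is moved stays moved. The work goes in short steps, Python scripts to look and compute and a shell command to move; the robot and the scene stay as the last step left them, time stands still between calls to the robot, and variables do not carry over. Pictures are saved under pics/ and viewed, at most 14 in all, crops included, and the job is handed in when it is done.

```bash
ls; mkdir -p pics; python3 - <<'E'
from bench import r
import cv2,numpy as np,pickle
for n in("side","top"):
    p=r.snapshot(n); cv2.imwrite(f"pics/{n}0.png",p["pixels"][:,:,::-1]); pickle.dump(p,open(f"{n}0.pkl","wb"))
    print(n,p["K"].tolist(),p["rvec"],p["tvec"],(-cv2.Rodrigues(np.array(p["rvec"],float))[0].T@np.array(p["tvec"],float).ravel()).round())
print(r.sense(),r.pinch_z)
E
```

```text
pics
side [[454.26597459499425, 0.0, 280.51640442515566], [0.0, 454.26597459499425, 206.98531307291663], [0.0, 0.0, 1.0]] [ 0.21840753 -2.74270728  1.40564935] [ 527.87450013  145.23764608 1429.56896451] [ 379. 1144.  944.]
top [[398.04127021405236, 0.0, 273.86852269364357], [0.0, 398.04127021405236, 212.39081261171313], [0.0, 0.0, 1.0]] [ 2.14604845 -2.09636663  0.20417754] [ -44.97640147  557.37462368 1025.53671601] [ 353.  -34. 1113.]
{'time': 0.1, 'joint_pos': array([-7.92051978e+01,  7.51059431e+00,  8.53237774e+01,  1.91706263e-03,
        8.72625817e+01, -4.89312888e+00]), 'qd': array([-0.01169239, -0.11343997, -0.09988368, -0.0822904 ,  0.10196943,
        0.01182434]), 'joint_efforts': array([ 1.71649546e-03, -5.70950460e+01, -5.01941407e+01, -2.02360643e-04,
        8.15352949e-03,  7.79418838e-05]), 'tool_pos': array([ 162.17643401, -577.14312909,  230.34421871]), 'tcp_rot': array([-1.79903563e+02, -1.01776168e-02,  1.56878294e+01]), 'ft_force': array([-0.01016983, -0.19545856,  0.04198983]), 'wrist_torque': array([ 0.00151838, -0.01601045,  0.05072941]), 'grip_force': 0.0, 'finger_gap': 85.21277498813603} 18.700000000000003
```

View pics/top0.png

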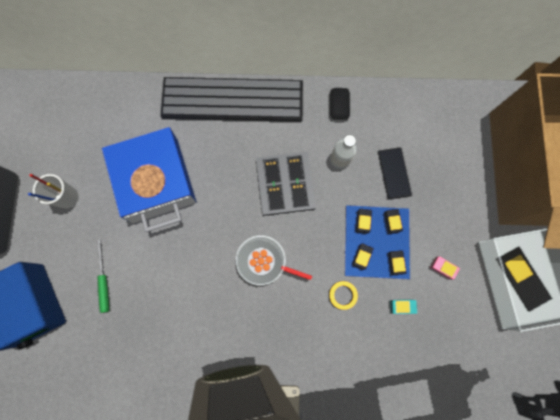

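View pics/side0.png

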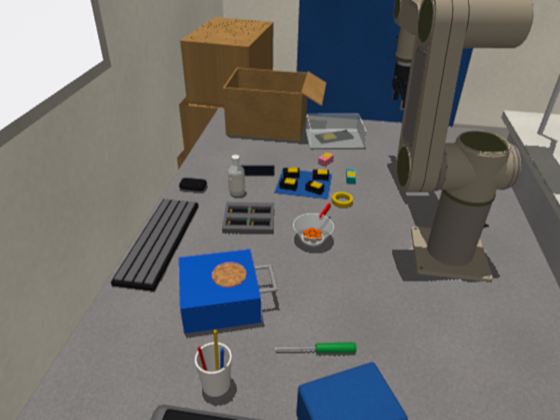

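The top view shows four black packs with yellow labels on the blue mat, at (364,222), (394,222), (363,257) and (398,263). The look-alikes are pink at (446,267) and turquoise at (404,307), plus a black/yellow item in the tray at (520,270). The cup is at (261,260) with its handle towards (300,274). The dock is at (285,184), the cabinet at (148,172), the pad at (148,181) and the drawer handle at (162,217). The four black ones on the mat fit the description.

```bash
cat > h.py <<'E'
import cv2,numpy as np
from bench import r
def cloud(p):
    K=p["K"];z=p["range_z"].astype(float);h,w=z.shape
    u,v=np.meshgrid(np.arange(w),np.arange(h))
    c=np.stack([(u-K[0,2])*z/K[0,0],(v-K[1,2])*z/K[1,1],z],-1)
    R=cv2.Rodrigues(np.array(p["rvec"],float))[0];t=np.array(p["tvec"],float).ravel()
    P=(c-t)@R; P[z==0]=np.nan
    return P
def proj(p,X):
    return cv2.projectPoints(np.array(X,float).reshape(-1,1,3),np.array(p["rvec"],float),np.array(p["tvec"],float),p["K"],None)[0].reshape(-1,2)
def rect(P):
    (c,s,a)=cv2.minAreaRect(P[:,:2].astype(np.float32))
    if s[0]<s[1]: s=s[::-1];a+=90
    return np.round(c,1),np.round(s,1),round((a+90)%180-90,1)
def hsv(p): return cv2.cvtColor(p["pixels"],cv2.COLOR_RGB2HSV)
E
cat > m.py <<'E'
import pickle,sys
from h import *
for n in("side","top"):
    p=r.snapshot(n); P=cloud(p); H=hsv(p); z=P[...,2]
    print("==",n,"bench z",np.nanmedian(z[200:260,220:240]) )
    # yellow labels
    ym=((H[...,0]>18)&(H[...,0]<35)&(H[...,1]>140)&(H[...,2]>100)).astype(np.uint8)
    k,l,s,c=cv2.connectedComponentsWithStats(ym)
    for i in range(1,k):
        if s[i,4]>25:
            q=P[l==i];q=q[~np.isnan(q[:,0])]
            if len(q)>10: print("yel",c[i].round(),s[i,4],np.median(q,0).round(1),rect(q))
    for t in("pack1","dock","cup","cabinet","drawer_handle"):
        for o in r.outline_of(p,t)[:6]:
            m=o["region"]; q=P[m];q=q[~np.isnan(q[:,0])]
            if len(q)<10: continue
            zt=np.percentile(q[:,2],95)
            top=q[q[:,2]>zt-5]
            print(t,round(o["score"],2),o["bbox"],"zt",zt.round(1),"all",*rect(q),"top",*rect(top),top[:,:2].mean(0).round(1))
    rm=((H[...,0]<5)|(H[...,0]>174))&(H[...,1]>170)&(z>20)&(z<80)
    q=P[rm];print("red",len(q),*rect(q),np.nanmedian(q[:,2]))
    bm=(H[...,0]>100)&(H[...,0]<130)&(H[...,1]>150)&(z>85)&(z<105)&(P[...,0]>400)
    q=P[bm];print("blue top",len(q),*rect(q),np.median(q[:,2]))
    om=(H[...,0]>3)&(H[...,0]<22)&(H[...,1]>90)&(z>90)&(z<110)&(P[...,0]>400)&(P[...,1]>100)
    q=P[om];print("cork",len(q),*rect(q),np.median(q,0))
    pickle.dump((p,P),open(f"{n}1.pkl","wb"))
E
python3 m.py
```

```text
== side bench z 9.532304873343087
yel [292. 170.] 40 [ 542.1 -362.7   32.6] (array([ 542.2, -363.5]), array([36.6, 29.6]), 10.2)
yel [322. 171.] 40 [ 427.9 -366.3   33.2] (array([ 429.3, -371. ]), array([43.2, 35.1]), 22.4)
yel [351. 174.] 27 [ 316.7 -375.3   30.1] (array([ 316.7, -376. ]), array([33.1, 23.4]), -88.8)
yel [290. 181.] 53 [ 543.5 -282.1   32.4] (array([ 541.6, -285.4]), array([38.1, 37.9]), 2.0)
yel [316. 184.] 47 [ 443.1 -270.6   32.9] (array([ 444. , -275.3]), array([39.2, 28.6]), -22.3)
yel [342. 199.] 188 [ 342.8 -216.1   18.4] (array([ 343.5, -220.9]), array([72.4, 72. ]), 65.4)
yel [216. 348.] 100 [599.4 537.9  96.9] (array([600.1, 538.2]), array([15.4,  7. ]), -87.5)
pack1 0.7 [305.4, 177.1, 322.7, 191.8] zt 35.3 all [ 464.3 -292.1] [115.5  57. ] -54.1 top [ 450.5 -274.5] [67.1 38.2] -26.0 [ 449.4 -273.6]
pack1 0.6 [277.3, 177.6, 296.9, 191.7] zt 34.8 all [ 547.4 -281.1] [64.5 39.9] -11.8 top [ 546. -280.] [59.9 37.4] -13.4 [ 547.4 -278.6]
pack1 0.58 [280.1, 165.7, 300.0, 178.1] zt 35.4 all [ 551.9 -373.6] [71.6 63.6] -75.0 top [ 548.3 -363.9] [62.  36.7] 8.4 [ 
[... 3185 characters left out ...]
8.6] -80.7 top [434.5 -27.7] [189.3 129.6] -81.2 [421.  -25.8]
cabinet 0.69 [102.4, 131.3, 193.1, 228.9] zt 99.3 all [630.7 305.3] [254.2 191.7] 19.5 top [654.6 313.4] [199.2 189.9] 20.0 [651.8 312.2]
drawer_handle 0.94 [124.2, 194.9, 192.0, 230.8] zt 86.2 all [535.  286.5] [208.9  65.6] -75.0 top [561.7 279.2] [180.2   6.5] -70.7 [556.9 292.8]
drawer_handle 0.26 [354.5, 242.1, 374.3, 267.7] zt 34.2 all [ 450.1 -280.1] [70.5 43. ] -21.5 top [ 448.2 -276.3] [63.9 35.7] -22.8 [ 446.9 -274.9]
red 77 [397.4 -97.3] [69.4  7.5] 73.0 54.86387438809577
blue top 4037 [596.9 432.3] [470.3 212.5] -64.3 95.17631977118357
cork 761 [618.9 418.5] [314.7  80.4] -85.7 [626.24916206 302.86432032  98.19984323]
```

```bash
cat > m2.py <<'E'
import pickle
from h import *
ca,sa=np.cos(np.radians(20)),np.sin(np.radians(20))
for n in("side","top"):
    p,P=pickle.load(open(f"{n}1.pkl","rb")); H=hsv(p); z=P[...,2];x=P[...,0];y=P[...,1]
    print(n)
    m=(z>14)&(z<26)&(x>530)&(x<740)&(y>-170)&(y<60)
    k,l,s,c=cv2.connectedComponentsWithStats(m.astype(np.uint8)); i=1+s[1:,4].argmax()
    q=P[l==i]; print("dock",len(q),rect(q),np.median(q[:,2]))
    lx=(x-655.5)*ca+(y-313.2)*sa; ly=-(x-655.5)*sa+(y-313.2)*ca
    m=(z>45)&(z<80)&(lx<-120)&(lx>-220)&(abs(ly)<49)
    print("bar pts",m.sum())
    for a in range(-50,50,10):
        s_=m&(ly>=a)&(ly<a+10)
        if s_.sum(): print(a,s_.sum(),np.round([lx[s_].min(),np.median(lx[s_]),lx[s_].max(),z[s_].max()],1),end=';')
    m=(z>80)&(z<90)&(lx<-90)&(lx>-180)
    print("\nfront top lx",np.round([np.percentile(lx[m],[5,50,95])]) if m.any() else None)
    # cup rim
    m=(z>51)&(z<60)&(np.hypot(x-435,y+5)<85)
    red=((H[...,0]<6)|(H[...,0]>172))&(H[...,1]>150)&(H[...,2]>80)
    m&=~cv2.dilate(red.astype(np.uint8),np.ones((5,5))).astype(bool)
    q=P[m][:,:2]
    (c,rad)=cv2.minEnclosingCircle(q.astype(np.float32)); 
    A=np.c_[2*q,np.ones(len(q))];so=np.linalg.lstsq(A,(q**2).sum(1),rcond=None)[0]
    print("rim",len(q),np.round(c,1),round(rad,1),"lsq",so[:2].round(1),np.sqrt(so[2]+so[0]**2+so[1]**2).round(1))
    m=red&(z>40)&(z<65)&(x<470)&(x>330)&(y<-55)&(y>-170)
    q=P[m];print("handle",len(q),rect(q),q.mean(0).round(1),z[m].max().round(1))
E
python3 m2.py
```

```text
side
dock 887 (array([654.4, -62.4]), array([167.9, 160.7]), 9.3) 20.743157736108643
bar pts 171
-50 33 [-150.1 -134.4 -121.9   73.1];-40 13 [-152.  -146.1 -140.9   74.1];-30 11 [-151.9 -143.9 -140.9   75.1];-20 9 [-151.  -145.3 -142.1   74.6];-10 13 [-150.9 -145.5 -140.7   73.2];0 10 [-149.9 -144.6 -141.3   73.9];10 14 [-151.1 -146.6 -140.6   76.6];20 13 [-152.6 -144.1 -140.5   72.4];30 10 [-152.1 -145.8 -141.4   73.1];40 45 [-150.7 -136.5 -120.4   74.6];
front top lx [[-171. -132.  -95.]]
rim 165 [ 4.302e+02 -3.000e-01] 68.5 lsq [430.7   1.2] 62.4
handle 56 (array([399., -93.]), array([78.4, 10.1]), 72.7) [398.1 -93.2  53.7] 60.7
top
dock 1654 (array([652.5, -61. ]), array([169.6, 150.3]), 8.2) 19.85066101581684
bar pts 224
-50 44 [-152.5 -136.6 -120.4   74.2];-40 21 [-152.6 -147.4 -129.3   75.4];-30 16 [-152.4 -149.  -142.    73.8];-20 18 [-153.3 -148.  -141.7   74.6];-10 15 [-152.7 -148.7 -141.2   74.1];0 19 [-152.4 -148.  -140.6   73.6];10 17 [-152.4 -148.2 -142.2   76.3];20 16 [-152.7 -148.8 -142.1   73.9];30 17 [-152.6 -147.9 -141.5   73.7];40 41 [-152.7 -137.5 -121.2   73.6];
front top lx [[-172. -114.  -98.]]
rim 293 [429.8   2.4] 65.3 lsq [429.5   2.4] 62.4
handle 104 (array([397.6, -96.1]), array([71.9, 10. ]), 72.1) [397.4 -96.3  54.7] 59.6
```

```bash
cat > plan.py <<'E'
# usage: plan.py x,y,z,roll,pitch,yaw ...  (world mm/deg; all rows in tool axes of the current pose, or -s: each from the previous)
import sys,json
from h import *
from scipy.spatial.transform import Rotation as R
s=r.sense(); seq='-s' in sys.argv
log=open("log.jsonl","a");log.write(json.dumps([list(s["joint_pos"]),list(s["tool_pos"]),list(s["tcp_rot"])])+"\n")
p=np.array(s["tool_pos"]);q=R.from_euler('xyz',s["tcp_rot"],degrees=True)
print("at",p.round(1),np.round(s["tcp_rot"],1),"t",s["time"])
pp,qq=p,q
for a in sys.argv[1:]:
    if a=='-s':continue
    w=np.array([float(v) for v in a.split(',')]);t=w[:3];o=R.from_euler('xyz',w[3:],degrees=True)
    d=q.inv().apply(t-p)/1000;v=(q.inv()*o).as_rotvec()
    n=max(np.linalg.norm(t-pp)/62.5,np.degrees((qq.inv()*o).magnitude())/10.7)
    print(d.round(4).tolist()+v.round(4).tolist(),"rows>=",round(n,1))
    pp,qq=t,o
    if seq:p,q=t,o
E
python3 plan.py -s 546.5,-280,200,180,0,-6 546.5,-280,15,180,0,-6 546.5,-280,120,180,0,-6 696.6,-89.4,120,180,0,8.4 696.6,-89.4,23,180,0,8.4; python3 - <<'E'
from h import *
import pickle
p,P=pickle.load(open("top1.pkl","rb"));a=np.radians(8.3)
x=P[...,0]-652.8;y=P[...,1]+61.3
X=x*np.cos(a)+y*np.sin(a);Y=-x*np.sin(a)+y*np.cos(a);z=P[...,2]
m=(z<14)&(abs(X)<80)&(abs(Y)<72)
k,l,s,c=cv2.connectedComponentsWithStats(m.astype(np.uint8))
for i in range(1,k):
    if s[i,4]>40:
        b=l==i;print(s[i,4],X[b].min(),X[b].max(),Y[b].min(),Y[b].max(),z[b].mean())
E
```

```text
at [ 162.3 -577.7  231.3] [180.    0.   15.7] t 0.7
[0.4504, -0.1827, 0.0313, 0.0001, -0.0, 0.3786] rows>= 7.8
[0.0, -0.0, 0.185, 0.0, 0.0, 0.0] rows>= 3.0
[0.0, 0.0, -0.105, 0.0, 0.0, 0.0] rows>= 1.7
[0.1294, -0.2052, -0.0, 0.0, 0.0, -0.2513] rows>= 3.9
[0.0, -0.0, 0.097, 0.0, 0.0, 0.0] rows>= 1.6
323 6.484975094319893 75.60591060936969 -54.809117743080265 -13.256885134948066 8.351317773940174
337 5.204072410376114 75.21723280429953 13.6012616703156 56.20975310442822 8.70729048547673
343 -72.10870547825952 -3.2287904874158078 -54.61254121235607 -13.016604521299062 8.579532970807573
348 -71.89115859833682 -3.0939094366985813 13.322654097249867 55.27532556999652 8.382968457148662
```

```bash
python3 -m jog '[0.45,-0.183,0.031,0,0,0.379, 0.45,-0.183,0.031,0,0,0.379, 0.45,-0.183,0.031,0,0,0.379, 0.45,-0.183,0.031,0,0,0.379, 0.45,-0.183,0.031,0,0,0.379, 0.45,-0.183,0.031,0,0,0.379, 0.45,-0.183,0.031,0,0,0.379, 0.45,-0.183,0.031,0,0,0.379]' 0.3 40
python3 -m jog '[0,0,0,0,0,0, 0,0,0,0,0,0, 0,0,0,0,0,0]'
python3 plan.py 546.5,-280,200,180,0,-6 546.5,-280,15,180,0,-6
```

```text
time: 1.7
tool_pos: [547.7, -278.1, 200.3]
tcp_rot: [180.0, -0.0, -6.0]
ft_force: [-0.8, -0.8, 0.0]
finger_gap: 55.4
grip_force: 0.0
time: 2.08
tool_pos: [545.2, -280.9, 200.5]
tcp_rot: [180.0, 0.0, -6.1]
ft_force: [-0.0, -0.4, 0.0]
finger_gap: 55.3
grip_force: 0.0
at [ 545.2 -280.9  200.5] [180.    0.   -6.1] t 2.075
[0.0012, -0.001, 0.0005, 0.0003, 0.0, -0.002] rows>= 0.0
[0.0012, -0.0011, 0.1855, 0.0003, 0.0, -0.002] rows>= 3.0
```

```bash
python3 -m jog '[0.001,-0.001,0.06,0,0,0, 0.001,-0.001,0.12,0,0,0, 0.001,-0.001,0.16,0,0,0, 0.001,-0.001,0.185,0,0,0, 0.001,-0.001,0.185,0,0,0, 0.001,-0.001,0.185,0,0,0]'
python3 -m jog '[0,0,0,0,0,0, 0,0,0,0,0,0, 0,0,0,0,0,0, 0,0,0,0,0,0, 0,0,0,0,0,0, 0,0,0,0,0,0]' -0.6 40
python3 -m jog '[0,0,-0.05,0,0,0, 0,0,-0.105,0,0,0, 0,0,-0.105,0,0,0, 0,0,-0.105,0,0,0]'
python3 plan.py -s 697.6,-89.2,120,180,0,8.3 697.6,-89.2,23,180,0,8.3
```

```text
time: 2.82
tool_pos: [547.6, -280.2, 17.0]
tcp_rot: [179.9, -0.1, -6.1]
ft_force: [0.0, -0.1, -0.5]
finger_gap: 55.2
grip_force: 0.0
time: 3.58
tool_pos: [548.6, -280.1, 17.8]
tcp_rot: [179.9, -0.2, -6.0]
ft_force: [-2.3, -1.5, 5.6]
finger_gap: 35.3
grip_force: 41.3
time: 4.08
tool_pos: [547.3, -278.9, 120.8]
tcp_rot: [180.0, -0.1, -6.0]
ft_force: [-0.6, -0.1, -1.5]
finger_gap: 34.7
grip_force: 40.5
at [ 547.3 -278.9  120.8] [ 1.8e+02 -1.0e-01 -6.0e+00] t 4.075
[0.1296, -0.2044, 0.0009, 0.0006, -0.001, -0.2499] rows>= 3.9
[0.0, -0.0, 0.097, 0.0, 0.0, 0.0] rows>= 1.6
```

```bash
python3 -m jog '[0.13,-0.204,0.001,0,0,-0.25, 0.13,-0.204,0.001,0,0,-0.25, 0.13,-0.204,0.001,0,0,-0.25, 0.13,-0.204,0.001,0,0,-0.25, 0.13,-0.204,0.001,0,0,-0.25, 0.13,-0.204,0.001,0,0,-0.25, 0.13,-0.204,0.001,0,0,-0.25, 0.13,-0.204,0.001,0,0,-0.25]'
for i in 1 2 3; do python3 plan.py 697.6,-89.2,50,180,0,8.3; python3 -m jog '[0,0,0,0,0,0]' >/dev/null; done
```

```text
time: 5.08
tool_pos: [697.2, -91.0, 119.2]
tcp_rot: [-180.0, 0.0, 8.2]
ft_force: [-0.9, -0.3, -1.4]
finger_gap: 35.0
grip_force: 40.5
at [697.2 -91.  119.2] [-180.     0.     8.2] t 5.075
[0.0007, -0.0017, 0.0692, -0.0, 0.0004, -0.0018] rows>= 1.1
at [697.6 -90.6 119.6] [180.   -0.    8.2] t 5.2
[0.0002, -0.0014, 0.0696, 0.0001, -0.0003, -0.0013] rows>= 1.1
at [697.7 -90.1 119.5] [180.   -0.    8.3] t 5.325
[-0.0, -0.0009, 0.0695, 0.0001, -0.0002, -0.0007] rows>= 1.1
```

```bash
python3 -m jog '[0,-0.001,0.05,0,0,0, 0,-0.001,0.07,0,0,0, 0,-0.001,0.08,0,0,0, 0,-0.001,0.08,0,0,0]'
python3 -m jog '[0,0,0.005,0,0,0, 0,0,0.009,0,0,0, 0,0,0.012,0,0,0, 0,0,0.014,0,0,0, 0,0,0.015,0,0,0]'
```

```text
time: 5.95
tool_pos: [697.6, -88.7, 39.2]
tcp_rot: [-180.0, 0.0, 8.3]
ft_force: [-0.1, -1.1, 0.3]
finger_gap: 35.1
grip_force: 40.5
time: 6.58
tool_pos: [697.6, -88.7, 24.2]
tcp_rot: [-180.0, 0.0, 8.3]
ft_force: [-0.3, -0.3, -1.0]
finger_gap: 34.7
grip_force: 40.5
```

```bash
python3 -m jog '[0,0,0.001,0,0,0, 0,0,0.002,0,0,0, 0,0,0.002,0,0,0]'
python3 -m jog '[0,0,0,0,0,0, 0,0,0,0,0,0, 0,0,0,0,0,0]' 0.15
python3 -m jog '[0,0,-0.05,0,0,0, 0,0,-0.11,0,0,0, 0,0,-0.16,0,0,0, 0,0,-0.16,0,0,0]'
python3 plan.py -s 547.5,-362.8,180,180,0,9; python3 - <<'E'
from h import *
import cv2
p=r.snapshot("top");cv2.imwrite("pics/t2.png",cv2.resize(p["pixels"][120:330,200:480,::-1],None,fx=2.5,fy=2.5))
P=cloud(p)
for o in r.outline_of(p,"pack1")[:8]:
    q=P[o["region"]];q=q[~np.isnan(q[:,0])];zt=np.percentile(q[:,2],90);t=q[q[:,2]>zt-5];print(round(o["score"],2),np.round(o["bbox"]),zt.round(1),*rect(t),t[:,:2].mean(0).round(1))
E
```

```text
time: 6.95
tool_pos: [697.8, -88.7, 22.8]
tcp_rot: [180.0, -0.0, 8.3]
ft_force: [-2.9, 0.3, 3.8]
finger_gap: 35.0
grip_force: 41.0
time: 7.32
tool_pos: [697.6, -88.7, 22.1]
tcp_rot: [-180.0, 0.0, 8.3]
ft_force: [0.5, 0.8, -0.5]
finger_gap: 49.2
grip_force: 0.0
time: 7.82
tool_pos: [701.2, -89.4, 189.8]
tcp_rot: [179.8, -0.6, 8.3]
ft_force: [0.2, -1.4, 0.4]
finger_gap: 49.0
grip_force: 0.0
at [701.2 -89.4 189.8] [179.8  -0.6   8.3] t 7.825
[-0.1916, 0.2484, 0.0087, 0.0039, -0.0107, -0.0122] rows>= 5.0
0.85 [429. 259. 459. 278.] 30.3 [ 422.9 -499.8] [63.1 35.9] 60.6 [ 422.6 -499.1]
0.84 [353. 244. 375. 267.] 33.6 [ 448.1 -276.3] [63.8 35.6] -21.0 [ 448.2 -275.5]
0.81 [386. 248. 407. 278.] 33.3 [ 433.5 -368.8] [62.7 35.3] 6.4 [ 433.4 -367.8]
0.78 [385. 208. 400. 236.] 33.7 [ 547.6 -361.9] [62.9 36.8] 9.6 [ 546.5 -362.7]
0.62 [392. 301. 414. 313.] 30.8 [ 316.8 -383.2] [64.8 33.9] -88.7 [ 317.  -382.5]
```

View pics/t2.png

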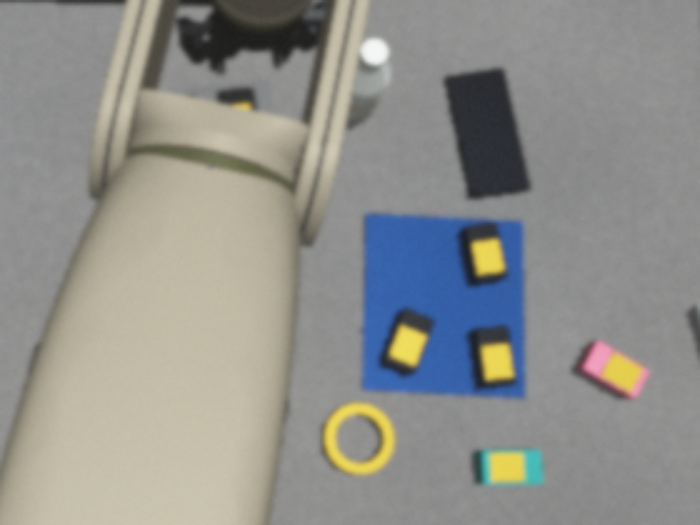

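Enlarged crop: the three remaining black packs are undisturbed on the blue mat at crop (485,255), (407,343) and (495,357). The pink (615,370) and turquoise (510,467) ones are look-alikes and stay. One pack is in the dock near (237,100). Next is the pack at (547,-363).

```bash
python3 -m jog '[-0.189,0.248,-0.02,0,0,-0.021, -0.189,0.248,-0.02,0,0,-0.021, -0.189,0.248,-0.02,0,0,-0.021, -0.189,0.248,-0.02,0,0,-0.021, -0.189,0.248,-0.02,0,0,-0.021, -0.189,0.248,-0.02,0,0,-0.021, -0.189,0.248,-0.02,0,0,-0.021, -0.189,0.248,-0.02,0,0,-0.021]' 0.3
python3 plan.py 547.5,-362.8,15,180,0,9.5
```

```text
time: 8.93
tool_pos: [546.9, -359.7, 201.0]
tcp_rot: [-179.9, 0.1, 9.6]
ft_force: [-0.2, 0.3, 0.4]
finger_gap: 55.7
grip_force: 0.0
at [ 546.9 -359.7  201. ] [-1.799e+02  1.000e-01  9.600e+00] t 8.925
[0.0003, 0.0035, 0.186, -0.0017, 0.001, 0.0017] rows>= 3.0
```

```bash
python3 -m jog '[0.0,0.002,0.06,0,0,0, 0.0,0.002,0.12,0,0,0, 0.0,0.002,0.16,0,0,0, 0.0,0.002,0.185,0,0,0, 0.0,0.002,0.185,0,0,0, 0,0.002,0.185,0,0,0]'
python3 -m jog '[0,0,0,0,0,0, 0,0,0,0,0,0, 0,0,0,0,0,0, 0,0,0,0,0,0, 0,0,0,0,0,0, 0,0,0,0,0,0]' -0.6 40
python3 -m jog '[0,0,-0.05,0,0,0, 0,0,-0.105,0,0,0, 0,0,-0.16,0,0,0, 0,0,-0.185,0,0,0, 0,0,-0.185,0,0,0]'
python3 plan.py -s 687.6,-22,200,180,0,8.3
```

```text
time: 9.68
tool_pos: [548.0, -363.0, 18.6]
tcp_rot: [179.9, -0.1, 9.6]
ft_force: [0.7, -0.4, -0.0]
finger_gap: 55.5
grip_force: 0.0
time: 10.42
tool_pos: [548.3, -364.3, 19.8]
tcp_rot: [179.8, -0.2, 9.5]
ft_force: [0.6, 2.1, 6.4]
finger_gap: 34.9
grip_force: 41.5
time: 11.05
tool_pos: [548.2, -364.6, 206.3]
tcp_rot: [179.7, -0.3, 9.5]
ft_force: [0.2, -0.6, -1.4]
finger_gap: 34.5
grip_force: 40.7
at [ 548.2 -364.6  206.3] [179.7  -0.3   9.5] t 11.05
[0.1939, -0.3149, 0.0056, 0.0049, -0.0046, 0.0208] rows>= 5.9
```

```bash
python3 -m jog '[0.194,-0.315,0.005,0,0,0.021, 0.194,-0.315,0.005,0,0,0.021, 0.194,-0.315,0.005,0,0,0.021, 0.194,-0.315,0.005,0,0,0.021, 0.194,-0.315,0.005,0,0,0.021, 0.194,-0.315,0.005,0,0,0.021, 0.194,-0.315,0.005,0,0,0.021, 0.194,-0.315,0.005,0,0,0.021]'
python3 -m jog '[0,0,0,0,0,0, 0,0,0,0,0,0, 0,0,0,0,0,0]'
python3 plan.py -s 687.6,-22,40,180,0,8.3
```

```text
time: 12.05
tool_pos: [685.1, -20.6, 195.0]
tcp_rot: [-180.0, 0.2, 8.3]
ft_force: [0.9, -1.0, -0.5]
finger_gap: 34.7
grip_force: 40.7
time: 12.42
tool_pos: [686.0, -21.6, 197.5]
tcp_rot: [180.0, -0.0, 8.2]
ft_force: [-0.6, -0.2, -0.9]
finger_gap: 34.7
grip_force: 40.7
at [686.  -21.6 197.5] [180.   -0.    8.2] t 12.425
[0.0015, 0.0006, 0.1575, 0.0001, -0.0002, -0.0014] rows>= 2.5
```

```bash
python3 -m jog '[0.001,0,0.06,0,0,0, 0.001,0,0.12,0,0,0, 0.001,0,0.145,0,0,0, 0.001,0,0.155,0,0,0, 0.001,0,0.155,0,0,0, 0.001,0,0.155,0,0,0, 0.001,0,0.155,0,0,0]'
python3 -m jog '[0,0,0.005,0,0,0, 0,0,0.009,0,0,0, 0,0,0.012,0,0,0, 0,0,0.014,0,0,0, 0,0,0.015,0,0,0, 0,0,0.015,0,0,0]'
```

```text
time: 13.3
tool_pos: [688.5, -20.7, 44.5]
tcp_rot: [180.0, -0.2, 8.3]
ft_force: [-0.2, -0.1, -0.3]
finger_gap: 34.8
grip_force: 40.7
time: 14.05
tool_pos: [687.0, -20.6, 27.1]
tcp_rot: [180.0, 0.0, 8.3]
ft_force: [1.6, -1.2, -1.1]
finger_gap: 34.8
grip_force: 40.6
```

```bash
python3 -m jog '[0,0.0005,0.001,0,0,0, 0,0.0005,0.002,0,0,0, 0,0.0005,0.003,0,0,0, 0,0.0005,0.004,0,0,0]'
python3 -m jog '[0,0,0,0,0,0, 0,0,0,0,0,0, 0,0,0,0,0,0]' 0.15
python3 -m jog '[0,0,-0.05,0,0,0, 0,0,-0.11,0,0,0, 0,0,-0.17,0,0,0, 0,0,-0.17,0,0,0, 0,0,-0.17,0,0,0]'
python3 plan.py -s 448,-275.8,200,180,0,-21.5
```

```text
time: 14.55
tool_pos: [687.2, -20.8, 24.8]
tcp_rot: [-180.0, 0.0, 8.3]
ft_force: [-10.3, 0.7, 15.1]
finger_gap: 34.3
grip_force: 42.5
time: 14.92
tool_pos: [687.1, -20.9, 23.1]
tcp_rot: [-180.0, 0.0, 8.3]
ft_force: [0.7, -0.4, 0.0]
finger_gap: 48.9
grip_force: 0.0
time: 15.55
tool_pos: [687.2, -21.0, 193.2]
tcp_rot: [180.0, -0.0, 8.3]
ft_force: [-0.2, 0.1, -0.6]
finger_gap: 49.1
grip_force: 0.0
at [687.2 -21.  193.2] [180.   -0.    8.3] t 15.55
[-0.2734, 0.2176, -0.0069, -0.0, -0.0003, 0.52] rows>= 5.6
```

```bash
python3 -m jog '[-0.273,0.218,-0.007,0,0,0.52, -0.273,0.218,-0.007,0,0,0.52, -0.273,0.218,-0.007,0,0,0.52, -0.273,0.218,-0.007,0,0,0.52, -0.273,0.218,-0.007,0,0,0.52, -0.273,0.218,-0.007,0,0,0.52, -0.273,0.218,-0.007,0,0,0.52, -0.273,0.218,-0.007,0,0,0.52]' 0.3
python3 -m jog '[0,0,0,0,0,0, 0,0,0,0,0,0]'
python3 plan.py 448,-275.8,15,180,0,-21.5; cat > pk.py <<'E'
from h import *
import sys
p=r.snapshot(sys.argv[1]);P=cloud(p)
cv2.imwrite(sys.argv[2],p["pixels"][:,:,::-1])
for o in r.outline_of(p,"pack1")[:8]:
    q=P[o["region"]];q=q[~np.isnan(q[:,0])]
    if len(q)<10: continue
    zt=np.percentile(q[:,2],90);t=q[q[:,2]>zt-5];print(round(o["score"],2),np.round(o["bbox"]),zt.round(1),*rect(t),t[:,:2].mean(0).round(1))
E
python3 pk.py top pics/t3.png; python3 pk.py side pics/s3.png
```

```text
time: 16.55
tool_pos: [448.1, -275.3, 198.7]
tcp_rot: [-179.9, 0.1, -21.5]
ft_force: [-0.3, 0.6, -0.2]
finger_gap: 55.4
grip_force: 0.0
time: 16.8
tool_pos: [449.0, -275.2, 199.9]
tcp_rot: [-180.0, 0.0, -21.4]
ft_force: [-0.2, -0.3, -0.5]
finger_gap: 55.5
grip_force: 0.0
at [ 449.  -275.2  199.9] [-180.     0.   -21.4] t 16.8
[-0.0006, 0.001, 0.1849, -0.0003, 0.0006, 0.0017] rows>= 3.0
0.79 [285. 156. 301. 180.] 39.1 [696.6 -86.5] [63.5 35.9] 8.6 [696.5 -86.2]
0.75 [433. 260. 446. 274.] 30.3 [ 425.6 -483.2] [30.7 24.1] 58.0 [ 426.1 -482. ]
0.73 [263. 157. 276. 184.] 38.7 [686.2 -18.5] [63.4 35.9] 9.2 [685.6 -18.1]
0.72 [391. 302. 418. 315.] 30.5 [ 316.8 -383.2] [64.1 33.9] -88.7 [ 317.  -382.6]
0.69 [354. 243. 367. 262.] 33.3 [ 428.2 -221.8] [140.8  31.9] -57.1 [ 452.6 -259.9]
0.68 [389. 259. 406. 278.] 33.7 [ 419.4 -329.9] [119.7  32. ] 85.7 [ 417.1 -369.5]
0.57 [330. 134. 355. 170.] 148.7 [ 730.6 -218.7] [25.6 24.5] 26.7 [ 730.  -218.9]
0.73 [227. 210. 247. 227.] 39.1 [687.6 -20.4] [63.9 42.9] 6.2 [686.7 -18.5]
0.72 [322. 154. 331. 164.] 31.1 [ 422.  -500.3] [62.8 34.7] 59.6 [ 421.6 -497.2]
0.65 [312. 167. 330. 179.] 34.7 [ 434.5 -369. ] [59.3 42.4] 9.7 [ 432.6 -367.5]
0.55 [228. 201. 248. 212.] 40.0 [696.7 -88.4] [58.9 41.4] 9.8 [697.8 -85.4]
0.46 [306. 175. 324. 192.] 34.2 [ 449.9 -273.7] [62.9 38.9] -24.0 [ 449.4 -273.8]
```

View pics/t3.png

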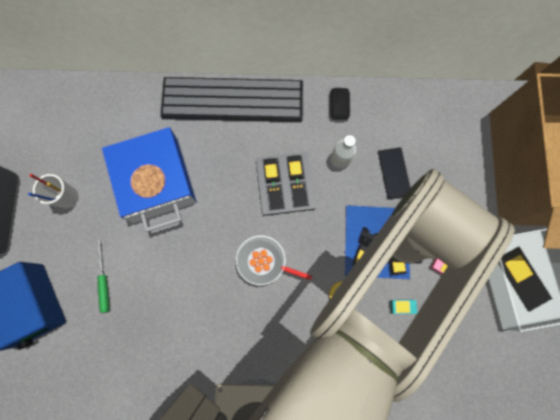

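The top view shows two packs seated in the rear bays at (271,171) and (296,168). Both sit about 2.5 mm to the +y side, so I will correct y for the next ones. The packs at (363,257) and (398,265) remain, and the bystanders are untouched.

```bash
python3 -m jog '[0.001,0.002,0.06,0,0,0, 0.001,0.002,0.12,0,0,0, 0.001,0.002,0.16,0,0,0, 0.001,0.002,0.185,0,0,0, 0.001,0.002,0.185,0,0,0, 0.001,0.002,0.185,0,0,0]'
python3 -m jog '[0,0,0,0,0,0, 0,0,0,0,0,0, 0,0,0,0,0,0, 0,0,0,0,0,0, 0,0,0,0,0,0, 0,0,0,0,0,0]' -0.6 40
python3 -m jog '[0,0,-0.05,0,0,0, 0,0,-0.105,0,0,0, 0,0,-0.16,0,0,0, 0,0,-0.185,0,0,0, 0,0,-0.185,0,0,0]'
python3 plan.py -s 611,-36,200,180,0,8.3
```

```text
time: 17.75
tool_pos: [449.5, -278.9, 16.6]
tcp_rot: [180.0, -0.1, -21.5]
ft_force: [0.4, -0.1, 0.3]
finger_gap: 55.6
grip_force: 0.0
time: 18.5
tool_pos: [450.1, -279.4, 17.4]
tcp_rot: [179.9, -0.2, -21.5]
ft_force: [-0.3, 0.1, 6.6]
finger_gap: 34.6
grip_force: 41.0
time: 19.12
tool_pos: [450.2, -279.5, 203.8]
tcp_rot: [179.9, -0.4, -21.5]
ft_force: [-0.3, 0.7, -0.9]
finger_gap: 35.0
grip_force: 40.5
at [ 450.2 -279.5  203.8] [179.9  -0.4 -21.5] t 19.125
[0.0604, -0.2855, 0.0037, 0.0033, -0.0056, -0.52] rows>= 4.7
```

```bash
python3 -m jog '[0.06,-0.2855,0.003,0,0,-0.52, 0.06,-0.2855,0.003,0,0,-0.52, 0.06,-0.2855,0.003,0,0,-0.52, 0.06,-0.2855,0.003,0,0,-0.52, 0.06,-0.2855,0.003,0,0,-0.52, 0.06,-0.2855,0.003,0,0,-0.52, 0.06,-0.2855,0.003,0,0,-0.52, 0.06,-0.2855,0.003,0,0,-0.52]'
python3 -m jog '[0,0,0.03,0,0,0, 0,0,0.09,0,0,0, 0,0,0.14,0,0,0, 0,0,0.14,0,0,0, 0,0,0.14,0,0,0, 0,0,0.14,0,0,0]'
python3 plan.py -s 611,-36,40,180,0,8.3 611,-36,23,180,0,8.3
```

```text
time: 20.12
tool_pos: [608.4, -35.7, 196.5]
tcp_rot: [-180.0, 0.1, 8.2]
ft_force: [-0.5, 0.2, -0.5]
finger_gap: 35.1
grip_force: 40.5
time: 20.88
tool_pos: [611.6, -35.3, 60.9]
tcp_rot: [179.9, -0.3, 8.3]
ft_force: [0.4, 0.6, -0.8]
finger_gap: 34.9
grip_force: 40.5
at [611.6 -35.3  60.9] [179.9  -0.3   8.3] t 20.875
[-0.0008, 0.0006, 0.0209, 0.0016, -0.0053, -0.0004] rows>= 0.3
[0.0, -0.0, 0.017, 0.0, 0.0, 0.0] rows>= 0.3
```

```bash
python3 -m jog '[-0.001,0.0005,0.01,0,0,0, -0.001,0.0005,0.02,0,0,0, -0.001,0.0005,0.025,0,0,0, -0.001,0.0005,0.03,0,0,0, -0.001,0.0005,0.033,0,0,0, -0.001,0.0005,0.036,0,0,0, -0.001,0.0005,0.038,0,0,0, -0.001,0.0005,0.039,0,0,0]'
python3 -m jog '[0,0,0,0,0,0, 0,0,0,0,0,0]'
python3 plan.py 611,-36,22,180,0,8.3
```

```text
time: 21.88
tool_pos: [611.8, -35.3, 24.2]
tcp_rot: [179.9, -0.4, 8.3]
ft_force: [-9.0, -1.2, 27.2]
finger_gap: 35.1
grip_force: 46.1
time: 22.12
tool_pos: [611.3, -35.4, 23.1]
tcp_rot: [179.9, -0.3, 8.3]
ft_force: [-8.7, 0.8, 29.5]
finger_gap: 35.0
grip_force: 47.0
at [611.3 -35.4  23.1] [179.9  -0.3   8.3] t 22.125
[-0.0004, 0.0005, 0.0011, 0.0015, -0.0058, 0.0002] rows>= 0.0
```

```bash
python3 -m jog '[0,0,0,0,0,0, 0,0,0,0,0,0, 0,0,0,0,0,0]' 0.15
python3 -m jog '[0,0,-0.05,0,0,0, 0,0,-0.11,0,0,0, 0,0,-0.17,0,0,0, 0,0,-0.17,0,0,0, 0,0,-0.17,0,0,0]'
python3 plan.py -s 434.3,-370.8,200,180,0,5.5
```

```text
time: 22.5
tool_pos: [607.6, -35.2, 17.4]
tcp_rot: [-180.0, 0.1, 8.3]
ft_force: [-0.0, 0.6, 0.0]
finger_gap: 49.4
grip_force: 0.0
time: 23.12
tool_pos: [608.0, -35.3, 187.7]
tcp_rot: [-180.0, 0.0, 8.3]
ft_force: [-0.4, 0.4, -0.9]
finger_gap: 49.4
grip_force: 0.0
at [608.  -35.3 187.7] [-180.     0.     8.3] t 23.125
[-0.2203, 0.3069, -0.0122, -0.0001, 0.0004, 0.0488] rows>= 6.0
```

```bash
python3 -m jog '[-0.22,0.307,-0.012,0,0,0.049, -0.22,0.307,-0.012,0,0,0.049, -0.22,0.307,-0.012,0,0,0.049, -0.22,0.307,-0.012,0,0,0.049, -0.22,0.307,-0.012,0,0,0.049, -0.22,0.307,-0.012,0,0,0.049, -0.22,0.307,-0.012,0,0,0.049, -0.22,0.307,-0.012,0,0,0.049]' 0.3
python3 -m jog '[0,0,0,0,0,0, 0,0,0,0,0,0]'
python3 plan.py 434.3,-370.8,17,180,0,5.5;python3 pk.py top pics/t4.png; python3 pk.py side pics/s4.png
```

```text
time: 24.12
tool_pos: [433.9, -370.1, 198.0]
tcp_rot: [-179.8, 0.1, 5.4]
ft_force: [0.4, -0.3, -0.3]
finger_gap: 55.2
grip_force: 0.0
time: 24.38
tool_pos: [435.5, -369.5, 199.9]
tcp_rot: [-180.0, 0.0, 5.6]
ft_force: [0.9, 0.5, -0.3]
finger_gap: 55.6
grip_force: 0.0
at [ 435.5 -369.5  199.9] [-180.     0.     5.6] t 24.375
[-0.0013, 0.0013, 0.1829, -0.0006, 0.0003, 0.0019] rows>= 2.9
0.88 [265. 160. 277. 183.] 38.7 [686.5 -18.5] [63.5 35.2] 7.9 [685.6 -19. ]
0.8 [287. 155. 302. 180.] 38.4 [696.7 -86.6] [63.5 36.1] 7.6 [695.1 -86.7]
0.78 [269. 189. 284. 208.] 38.9 [605.1 -34.1] [60.2 35.4] 9.4 [603.1 -34.4]
0.72 [235. 235. 310. 287.] 54.9 [408.5 -20.2] [192.  126.8] 46.0 [424.4 -24. ]
0.62 [388. 250. 408. 275.] 33.5 [ 424.1 -301.8] [171.7  63.3] -81.9 [ 431.3 -366.4]
0.73 [225. 212. 248. 226.] 39.6 [687.3 -20. ] [62.9 40.5] 9.2 [685.7 -19.1]
0.55 [345. 170. 356. 183.] 32.0 [ 316.9 -381. ] [67.7 34. ] 88.2 [ 316.9 -380.9]
0.54 [228. 201. 246. 214.] 39.1 [697.8 -86.9] [61.5 42.5] 10.4 [698.8 -85.5]
0.53 [251. 210. 271. 223.] 39.3 [607.2 -33.7] [63.7 40. ] 7.9 [606.9 -34.5]
0.43 [310. 167. 328. 179.] 34.8 [ 433.4 -365. ] [58.7 43.5] 6.8 [ 433.6 -367.1]
0.42 [323. 154. 333. 164.] 31.8 [ 422.4 -500.5] [66.6 34. ] 64.2 [ 422.4 -496.8]
```

```bash
python3 -m jog '[-0.001,0.001,0.06,0,0,0, -0.001,0.001,0.12,0,0,0, -0.001,0.001,0.16,0,0,0, -0.001,0.001,0.183,0,0,0, -0.001,0.001,0.183,0,0,0, -0.001,0.001,0.183,0,0,0]'
python3 -m jog '[0,0,0,0,0,0, 0,0,0,0,0,0, 0,0,0,0,0,0, 0,0,0,0,0,0, 0,0,0,0,0,0, 0,0,0,0,0,0]' -0.6 40
python3 -m jog '[0,0,-0.05,0,0,0, 0,0,-0.105,0,0,0, 0,0,-0.16,0,0,0, 0,0,-0.185,0,0,0, 0,0,-0.185,0,0,0]'
python3 plan.py -s 619.5,-102,200,180,0,8.3
```

```text
time: 25.32
tool_pos: [434.7, -372.6, 18.7]
tcp_rot: [179.9, -0.1, 5.5]
ft_force: [-0.2, 0.3, 0.2]
finger_gap: 55.8
grip_force: 0.0
time: 26.08
tool_pos: [435.1, -373.2, 19.4]
tcp_rot: [179.8, -0.1, 5.5]
ft_force: [-0.2, -0.4, 6.8]
finger_gap: 34.5
grip_force: 41.3
time: 26.7
tool_pos: [435.2, -373.3, 205.7]
tcp_rot: [179.7, -0.2, 5.5]
ft_force: [0.3, 0.6, -0.6]
finger_gap: 34.7
grip_force: 40.6
at [ 435.2 -373.3  205.7] [179.7  -0.2   5.5] t 26.7
[0.2094, -0.2524, 0.0053, 0.0049, -0.0038, -0.0491] rows>= 5.2
```

```bash
python3 -m jog '[0.209,-0.252,0.005,0,0,-0.049, 0.209,-0.252,0.005,0,0,-0.049, 0.209,-0.252,0.005,0,0,-0.049, 0.209,-0.252,0.005,0,0,-0.049, 0.209,-0.252,0.005,0,0,-0.049, 0.209,-0.252,0.005,0,0,-0.049, 0.209,-0.252,0.005,0,0,-0.049, 0.209,-0.252,0.005,0,0,-0.049]'
python3 -m jog '[0,0,0.03,0,0,0, 0,0,0.09,0,0,0, 0,0,0.14,0,0,0, 0,0,0.14,0,0,0, 0,0,0.14,0,0,0, 0,0,0.14,0,0,0]'
python3 plan.py -s 619.5,-102,40,180,0,8.3 619.5,-102,23,180,0,8.3
```

```text
time: 27.7
tool_pos: [616.8, -102.5, 196.3]
tcp_rot: [-180.0, 0.1, 8.2]
ft_force: [-0.2, -0.6, -1.5]
finger_gap: 34.7
grip_force: 40.6
time: 28.45
tool_pos: [620.2, -102.2, 61.1]
tcp_rot: [179.9, -0.3, 8.3]
ft_force: [0.6, 0.5, -0.9]
finger_gap: 34.9
grip_force: 40.5
at [ 620.2 -102.2   61.1] [179.9  -0.3   8.3] t 28.45
[-0.0008, -0.0003, 0.0211, 0.0022, -0.0052, -0.0007] rows>= 0.3
[0.0, -0.0, 0.017, 0.0, 0.0, 0.0] rows>= 0.3
```

```bash
python3 -m jog '[0,0,0.01,0,0,0, 0,0,0.02,0,0,0, 0,0,0.025,0,0,0, 0,0,0.029,0,0,0, 0,0,0.032,0,0,0, 0,0,0.034,0,0,0, 0,0,0.036,0,0,0, 0,0,0.037,0,0,0]'
python3 -m jog '[0,0,0,0,0,0, 0,0,0,0,0,0]'
python3 plan.py 620,-102,22,180,0,8.3
```

```text
time: 29.45
tool_pos: [617.7, -101.0, 24.3]
tcp_rot: [-180.0, 0.1, 8.3]
ft_force: [-23.5, 4.5, 39.4]
finger_gap: 34.8
grip_force: 45.0
time: 29.7
tool_pos: [617.7, -101.1, 24.3]
tcp_rot: [-180.0, 0.1, 8.3]
ft_force: [-21.0, 5.1, 34.1]
finger_gap: 34.9
grip_force: 44.4
at [ 617.7 -101.1   24.3] [-1.8e+02  1.0e-01  8.3e+00] t 29.7
[0.0021, 0.0013, 0.0023, -0.0001, 0.001, 0.0002] rows>= 0.1
```

```bash
python3 -m jog '[0,0,0,0,0,0, 0,0,0,0,0,0, 0,0,0,0,0,0]' 0.15
python3 -m jog '[0,0,-0.05,0,0,0, 0,0,-0.11,0,0,0, 0,0,-0.17,0,0,0, 0,0,-0.17,0,0,0, 0,0,-0.17,0,0,0]'
python3 plan.py -s 517.4,262.9,200,180,0,110
```

```text
time: 30.08
tool_pos: [617.7, -101.1, 20.0]
tcp_rot: [-180.0, 0.0, 8.3]
ft_force: [0.2, -0.4, -0.3]
finger_gap: 49.1
grip_force: 0.0
time: 30.7
tool_pos: [617.8, -101.1, 189.9]
tcp_rot: [-180.0, 0.0, 8.3]
ft_force: [-0.7, 0.6, -1.7]
finger_gap: 49.1
grip_force: 0.0
at [ 617.8 -101.1  189.9] [-180.     0.     8.3] t 30.7
[-0.0469, -0.3747, -0.01, -0.0, -0.0, -1.7751] rows>= 9.5
```

```bash
python3 -m jog '[-0.01,-0.06,-0.01,0,0,-0.18, -0.02,-0.12,-0.01,0,0,-0.36, -0.03,-0.18,-0.01,0,0,-0.54, -0.035,-0.24,-0.01,0,0,-0.72, -0.04,-0.3,-0.01,0,0,-0.9, -0.047,-0.35,-0.01,0,0,-1.08, -0.047,-0.37,-0.01,0,0,-1.26, -0.047,-0.375,-0.01,0,0,-1.4]'
python3 -m jog '[0,0,0,0,0,-0.18, 0,0,0,0,0,-0.36, 0,0,0,0,0,-0.375, 0,0,0,0,0,-0.375, 0,0,0,0,0,-0.375]'
python3 plan.py 517.4,261.9,200,180,0,110 517.4,261.9,46,180,0,110
python3 pk.py top pics/t5.png;python3 pk.py side pics/s5.png; python3 - <<'E'
from h import *
import pickle
for n in("side","top"):pickle.dump((lambda p:(p,cloud(p)))(r.snapshot(n)),open(n+"1.pkl","wb"))
E
python3 m2.py
```

```text
time: 31.7
tool_pos: [515.2, 264.4, 197.2]
tcp_rot: [-179.7, 0.1, 89.0]
ft_force: [0.1, -0.6, -0.2]
finger_gap: 49.2
grip_force: 0.0
time: 32.33
tool_pos: [517.0, 263.0, 199.7]
tcp_rot: [-179.9, -0.0, 109.9]
ft_force: [0.6, -0.2, -0.7]
finger_gap: 49.4
grip_force: 0.0
at [517.  263.  199.7] [-179.9   -0.   109.9] t 32.325
[-0.0012, -0.0, -0.0003, -0.0009, -0.0, -0.0026] rows>= 0.0
[-0.0012, 0.0001, 0.1537, -0.0009, -0.0, -0.0026] rows>= 2.5
0.95 [391. 303. 415. 315.] 30.7 [ 316.8 -382.9] [63.1 33.9] -88.6 [ 316.5 -383.1]
0.84 [287. 155. 304. 180.] 38.6 [696.8 -86.5] [63.5 35.7] 9.1 [695.7 -86.5]
0.84 [265. 158. 277. 185.] 38.5 [686.3 -18.6] [63.6 35.3] 7.7 [685.3 -18.5]
0.8 [270. 185. 283. 208.] 38.7 [606.2 -34. ] [63.9 36. ] 8.4 [606.  -34.1]
0.73 [432. 257. 456. 279.] 30.4 [ 422.4 -500.5] [64.4 36.7] 60.5 [ 422.1 -499.9]
0.68 [291. 180. 310. 210.] 38.9 [616.4 -99. ] [63.  35.6] 8.5 [615.4 -98.7]
0.72 [323. 155. 334. 163.] 31.0 [ 423.6 -499.6] [63.9 35.5] 61.8 [ 424.4 -496.5]
0.57 [225. 213. 246. 229.] 39.2 [687.8 -19.9] [62.4 40.8] 12.5 [686.3 -18.8]
0.48 [225. 205. 244. 212.] 39.5
[... 583 characters left out ...]
[430.7   1.4] 62.5
handle 55 (array([399.4, -92.6]), array([78.2, 11.6]), 72.9) [398.1 -92.9  53.7] 60.7
top
dock 1656 (array([652.5, -60.8]), array([169.1, 150. ]), 8.4) 19.96987994995584
bar pts 164
-50 44 [-152.8 -136.8 -121.9   73.5];-40 20 [-152.5 -147.1 -128.9   75. ];-30 16 [-152.4 -148.8 -141.3   73.5];-20 17 [-152.4 -147.6 -142.1   74.5];-10 16 [-152.5 -148.  -142.1   72.4];0 19 [-153.1 -147.8 -141.6   72.3];10 18 [-153.1 -148.5 -141.2   75.3];20 11 [-152.3 -149.2 -143.3   72.2];30 3 [-152.7 -151.4 -150.9   69.8];
front top lx [[-172. -124.  -98.]]
rim 303 [429.6   2.5] 65.3 lsq [429.6   2.4] 62.4
handle 103 (array([397.5, -96.1]), array([72.1,  9.7]), 72.2) [397.3 -96.6  54.7] 59.3
```

View pics/t5.png

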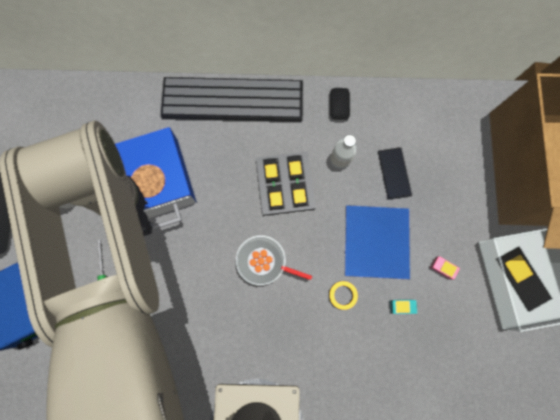

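The top view shows all four packs in the dock bays at (271,171), (296,168), (276,199) and (300,195), with equal top heights. The mat is empty, and the look-alikes and bystanders are unmoved. Next I grip the drawer bar and pull.

```bash
python3 -m jog '[0,0,0.05,0,0,0, 0,0,0.1,0,0,0, 0,0,0.13,0,0,0, 0,0,0.153,0,0,0, 0,0,0.153,0,0,0, 0,0,0.153,0,0,0]'
python3 -m jog '[0,0,0,0,0,0, 0,0,0,0,0,0, 0,0,0,0,0,0, 0,0,0,0,0,0, 0,0,0,0,0,0, 0,0,0,0,0,0, 0,0,0,0,0,0]' -0.9 30
python3 plan.py 517.4,261.9,46,180,0,110
```

```text
time: 33.38
tool_pos: [516.7, 263.0, 48.4]
tcp_rot: [-179.9, 0.0, 110.0]
ft_force: [-10.2, -4.1, 12.4]
finger_gap: 49.4
grip_force: 8.4
time: 34.25
tool_pos: [517.3, 263.2, 47.4]
tcp_rot: [180.0, -0.0, 110.0]
ft_force: [-0.3, -0.4, 3.4]
finger_gap: 10.9
grip_force: 29.2
at [517.3 263.2  47.4] [180.  -0. 110.] t 34.25
[-0.0013, -0.0004, 0.0014, 0.0001, -0.0, -0.0001] rows>= 0.0
```

```bash
python3 -m jog '[0,-0.015,0,0,0,0, 0,-0.035,0,0,0,0, 0,-0.055,0,0,0,0, 0,-0.075,0,0,0,0, 0,-0.095,0,0,0,0, 0,-0.115,0,0,0,0, 0,-0.125,0,0,0,0, 0,-0.127,0,0,0,0]'
python3 -m jog '[0,0,0,0,0,0, 0,0,0,0,0,0]'
```

```text
time: 35.25
tool_pos: [397.8, 219.9, 47.4]
tcp_rot: [180.0, -0.0, 110.0]
ft_force: [1.2, 2.6, -0.0]
finger_gap: 10.7
grip_force: 30.5
time: 35.5
tool_pos: [398.0, 220.0, 47.3]
tcp_rot: [-180.0, -0.0, 110.0]
ft_force: [-2.2, 2.0, 4.4]
finger_gap: 11.0
grip_force: 30.9
```

```bash
python3 -m jog '[0,0,0,0,0,0, 0,0,0,0,0,0, 0,0,0,0,0,0]' 0.1
python3 -m jog '[0,0,-0.05,0,0,0, 0,0,-0.1,0,0,0, 0,0,-0.15,0,0,0, 0,0,-0.15,0,0,0, 0,0,-0.15,0,0,0]'
python3 plan.py -s 396.5,-104,160,180,0,72
cat > kin.py <<'E'
import json,numpy as np
from scipy.optimize import least_squares
from scipy.spatial.transform import Rotation as R
def fk(q,k):
    d1,a1,L1,a3,L2,d6=k; q=np.radians(q)
    Rz=lambda a:R.from_euler('z',a);Ry=lambda a:R.from_euler('y',a)
    A=Rz(q[0]); p=np.array([0,0,d1])+A.apply([a1,0,0])
    A=A*Ry(q[1]); p=p+A.apply([0,0,L1])
    A=A*Ry(q[2]); p=p+A.apply([a3,0,L2])
    A=A*Rz(q[3]*S[0])*Ry(q[4]); A=A*Rz(q[5]*S[1]); p=p+A.apply([0,0,d6])
    return p,A*R.from_euler('z',S[2],degrees=True)
S=[1,1,0]
def fit():
    D=[json.loads(l) for l in open("log.jsonl")]
    for l in open("log.jsonl"): pass
    f=lambda k:np.concatenate([(fk(d[0],k)[0]-d[1]) for d in D])
    best=least_squares(f,[350,0,400,0,400,250]); return best.x,np.abs(best.fun).max(),D
if __name__=="__main__":
    k,e,D=fit();print(k.round(1),e)
    for s in [(1,1),(1,-1),(-1,1),(-1,-1)]:
        for off in(0,90,180,-90):
            S[:]=[*s,off]
            er=max((R.from_euler('xyz',d[2],degrees=True).inv()*fk(d[0],k)[1]).magnitude() for d in D)
            if er<.1:print(S,er)
E
python3 kin.py
```

```text
time: 35.88
tool_pos: [397.8, 219.6, 47.0]
tcp_rot: [-180.0, 0.0, 110.0]
ft_force: [0.3, -0.2, -0.2]
finger_gap: 47.0
grip_force: 0.0
time: 36.5
tool_pos: [397.7, 219.6, 196.8]
tcp_rot: [-180.0, 0.0, 110.0]
ft_force: [-0.1, -0.4, -0.5]
finger_gap: 47.3
grip_force: 0.0
at [397.7 219.6 196.8] [-180.    0.  110.] t 36.5
[-0.3037, -0.1118, 0.0368, -0.0003, 0.0002, 0.6631] rows>= 5.2
[ 3.502e+02 -1.000e-01  3.690e+02  6.170e+01  5.534e+02  3.967e+02] 50.91172091235915
[1, 1, 90] 8.173603576398679e-16
[-1, 1, 90] 0.0008437349333225172
```

```bash
cat > kin.py <<'E'
import json,numpy as np
from scipy.spatial.transform import Rotation as R
z=lambda a:R.from_euler('z',a,degrees=True)
y=lambda a:R.from_euler('y',a,degrees=True)
def frames(q):
    A=[z(q[0])];A.append(A[-1]*y(q[1]));A.append(A[-1]*y(q[2]));A.append(A[-1]*z(q[3])*y(q[4]));A.append(A[-1]*z(q[5])*z(90));return A
def row(q):
    A=[a.as_matrix() for a in frames(q)]
    return np.c_[[0,0,1],A[0][:,0],A[1][:,[0,2]],A[2][:,[0,2]],A[4][:,2]]
D=[json.loads(l) for l in open("log.jsonl")]
M=np.vstack([row(d[0]) for d in D]+[np.eye(7)*1e-3]);b=np.concatenate([d[1] for d in D]+[np.zeros(7)])
k,_,rk,sv=np.linalg.lstsq(M,b,rcond=None)
def fk(q): return row(q)@k,frames(q)[-1]
if __name__=="__main__":
    print(k.round(1),np.abs(M@k-b)[:-7].reshape(-1,3).max(1).round(1),sv.round(3))
    for d in D[-3:]: print(np.round(d[0],1),np.round(d[1],1))
    print(max((R.from_euler('xyz',d[2],degrees=True).inv()*fk(d[0])[1]).magnitude() for d in D))
E
python3 kin.py
```

```text
[ 3.474e+02 -1.000e-01  0.000e+00  3.690e+02  6.170e+01  5.534e+02
  3.940e+02] [50.3 43.4 43.5 50.1 50.1 50.2 50.2 40.4 40.4 50.9 50.9 40.8 40.8 50.7
 50.7 50.7 36.5 36.6 49.7 49.7 49.7 47.5 47.5 47.3] [9.759 8.448 0.741 0.69  0.455 0.398 0.012]
[21.9  5.4 90.8  0.  83.8  2. ] [517.  263.  199.7]
[21.9 13.8 98.2  0.  68.   1.9] [517.3 263.2  47.4]
[ 22.4 -14.7 110.1  -0.   84.6   2.4] [397.7 219.6 196.8]
8.173603576398679e-16
```

```bash
python3 -m jog '[-0.06,-0.02,0,0,0,0.12, -0.12,-0.04,0,0,0,0.25, -0.18,-0.065,0,0,0,0.38, -0.24,-0.09,0.02,0,0,0.5, -0.304,-0.112,0.037,0,0,0.663, -0.304,-0.112,0.037,0,0,0.663, -0.304,-0.112,0.037,0,0,0.663, -0.304,-0.112,0.037,0,0,0.663]' 0.0 80
python3 -m jog '[0,0,0,0,0,0, 0,0,0,0,0,0]'
python3 plan.py 396.5,-103.5,27,180,0,72
```

```text
time: 37.5
tool_pos: [396.5, -103.0, 159.9]
tcp_rot: [-179.9, -0.0, 72.1]
ft_force: [0.2, 0.1, 0.1]
finger_gap: 42.3
grip_force: 0.0
time: 37.75
tool_pos: [396.9, -103.3, 160.6]
tcp_rot: [180.0, -0.0, 72.1]
ft_force: [0.7, -0.1, -0.7]
finger_gap: 42.6
grip_force: 0.0
at [ 396.9 -103.3  160.6] [180.   -0.   72.1] t 37.75
[-0.0003, -0.0004, 0.1336, 0.0005, -0.0001, 0.0023] rows>= 2.1
```

```bash
sed -i 's/A\[0\]\[:,0\],/A[0][:,0],A[0][:,1],/; s/np.eye(7)/np.eye(8)/; s/zeros(7)/zeros(8)/; s/:-7\]/:-8]/' kin.py
python3 -m jog '[0,0,0.05,0,0,0, 0,0,0.1,0,0,0, 0,0,0.134,0,0,0, 0,0,0.134,0,0,0, 0,0,0.134,0,0,0]'
python3 -m jog '[0,0,0,0,0,0, 0,0,0,0,0,0, 0,0,0,0,0,0, 0,0,0,0,0,0, 0,0,0,0,0,0, 0,0,0,0,0,0]' -0.9 90
python3 -m jog '[0,0,-0.02,0,0,0, 0,0,-0.05,0,0,0, 0,0,-0.09,0,0,0, 0,0,-0.13,0,0,0, 0,0,-0.17,0,0,0, 0,0,-0.174,0,0,0, 0,0,-0.174,0,0,0, 0,0,-0.174,0,0,0]'
python3 plan.py -s 396.5,-103.5,200,180,0,72; python3 kin.py
python3 - <<'E'
from h import *
for n in("side","top"):
    cv2.imwrite(f"pics/{n}6.png",r.snapshot(n)["pixels"][:,:,::-1])
E
```

```text
time: 38.38
tool_pos: [397.7, -104.4, 27.8]
tcp_rot: [179.9, 0.0, 72.0]
ft_force: [1.2, -0.7, -0.2]
finger_gap: 42.7
grip_force: 0.0
time: 39.12
tool_pos: [397.7, -104.8, 27.6]
tcp_rot: [179.9, 0.0, 72.0]
ft_force: [-1.9, -1.3, 6.6]
finger_gap: 10.6
grip_force: 87.8
time: 40.12
tool_pos: [395.6, -103.9, 198.4]
tcp_rot: [-179.8, -0.0, 72.0]
ft_force: [0.8, 0.1, -1.4]
finger_gap: 10.4
grip_force: 87.9
at [ 395.6 -103.9  198.4] [-179.8   -0.    72. ] t 40.125
[0.0006, 0.0007, -0.0016, -0.003, -0.0001, 0.0002] rows>= 0.0
[315.7   0.   51.2   0.  369.1  61.6 553.4 362.4] [0. 0. 0. 0. 0. 0. 0. 0. 0. 0. 0. 0. 0. 0. 0. 0. 0. 0. 0. 0. 0. 0. 0. 0.
 0. 0.] [10.137  8.772  5.099  1.015  0.941  0.457  0.402  0.012]
[ 22.4 -14.7 110.1  -0.   84.6   2.4] [397.7 219.6 196.8]
[-21.8 -21.1 119.    0.   82.1  -3.9] [ 396.9 -103.3  160.6]
[-21.9 -22.6 116.1  -0.   86.6  -3.9] [ 395.6 -103.9  198.4]
8.173603576398679e-16
```

View pics/side6.png

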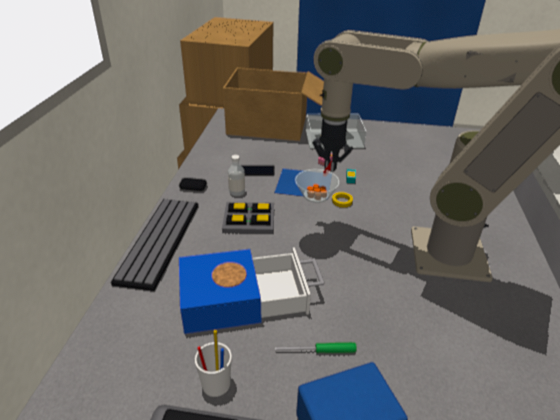

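The side view shows the drawer well open at (283,283), four packs in the dock, and the cup held level with its spacers at (317,187). Next I carry it to a pre-pour pose.

```bash
python3 plan.py -s 397,219,270,180,0,20
```

```text
at [ 395.7 -103.9  198.7] [-179.8   -0.    72. ] t 40.225
[0.3075, -0.0987, -0.071, -0.0027, 0.0011, 0.9077] rows>= 5.3
```

```bash
python3 -m jog '[0.02,-0.01,-0.03,0,0,0.1, 0.06,-0.02,-0.071,0,0,0.2, 0.1,-0.03,-0.071,0,0,0.32, 0.15,-0.045,-0.071,0,0,0.44, 0.2,-0.06,-0.071,0,0,0.56, 0.24,-0.075,-0.071,0,0,0.68, 0.28,-0.09,-0.071,0,0,0.8, 0.3,-0.096,-0.071,0,0,0.88]'
python3 -m jog '[0.004,0.004,0,0,0,0.02, 0.004,0.004,0,0,0,0.02, 0.004,0.004,0,0,0,0.02]'
python3 plan.py 397,219,270,180,0,20
python3 -m jog '[0,0,0,-0.1,0,0, 0,0,0,-0.2,0,0, 0,0,0,-0.3,0,0, 0,0,0,-0.3,0,0]'
python3 plan.py 397,219,270,180,0,20; python3 kin.py
```

```text
time: 41.22
tool_pos: [396.9, 212.7, 270.1]
tcp_rot: [-180.0, 0.1, 21.5]
ft_force: [0.3, -0.7, -2.0]
finger_gap: 10.5
grip_force: 88.0
time: 41.6
tool_pos: [403.2, 207.6, 271.0]
tcp_rot: [180.0, 0.0, 20.4]
ft_force: [-0.1, -0.5, -1.9]
finger_gap: 10.2
grip_force: 88.1
at [403.2 207.6 271. ] [180.    0.   20.4] t 41.6
[-0.0018, -0.0128, 0.001, 0.0001, 0.0007, 0.0073] rows>= 0.2
time: 42.1
tool_pos: [402.5, 209.0, 270.6]
tcp_rot: [162.8, 0.1, 20.6]
ft_force: [0.2, -0.4, -2.5]
finger_gap: 10.6
grip_force: 88.1
at [402.5 209.  270.6] [1.628e+02 1.000e-01 2.060e+01] t 42.1
[-0.0016, -0.011, -0.0027, 0.2999, 0.0002, 0.0102] rows>= 1.6
[318.1   0.   51.2   0.  369.1  61.6 553.4 364.8] [0. 0. 0. 0. 0. 0. 0. 0. 0. 0. 0. 0. 0. 0. 0. 0. 0. 0. 0. 0. 0. 0. 0. 0.
 0. 0. 0. 0. 0.] [10.688  9.252  5.385  1.214  1.1    0.495  0.426  0.198]
[-21.9 -22.6 116.1  -0.   86.6  -3.9] [ 395.7 -103.9  198.7]
[ 20.8 -16.5 103.9  -0.   92.7  90.4] [403.2 207.6 271. ]
[ 34.2 -12.1 101.9 -16.7  94.3 103. ] [402.5 209.  270.6]
8.268572147875879e-16
```

```bash
cat > ik.py <<'E'
from kin import *
from scipy.optimize import least_squares
lo=np.array([-169.43,-51.17,1.28,-76.62,0,-152.29]);hi=np.array([169.43,129.36,143.12,256.62,156.53,152.29])
def ik(p,Rt,q0):
    f=lambda q:np.r_[fk(q)[0]-p,(Rt.inv()*fk(q)[1]).as_rotvec()*200]
    s=least_squares(f,np.clip(q0,lo+.1,hi-.1),bounds=(lo,hi),x_scale=10);return s.x,np.abs(s.fun).max()
def cab(lx,ly): return np.array([655.5+lx*.9397-ly*.342,313.2+lx*.342+ly*.9397])
if __name__=="__main__":
  for yaw in(20,35,5):
    q=np.array(D[-2][0]);print("yaw",yaw)
    for th in range(0,111,15):
        Rt=R.from_euler('xyz',[180,0,yaw],degrees=True)*R.from_rotvec([np.radians(th),0,0])
        d=np.array([np.cos(np.radians(yaw)),np.sin(np.radians(yaw))])
        h=np.r_[cab(-160,35)-110*d,210+0*th]
        p=h+18.7*Rt.apply([0,0,1]); q,e=ik(p,Rt,q)
        print(th,p.round(),q.round(1),round(e,2),"wrist z",round(p[2]-364.8*Rt.apply([0,0,1])[2]))
E
python3 ik.py
```

```text
yaw 20
0 [390. 254. 191.] [ 26.7 -12.7 109.   -0.   83.7  96.7] 0.0 wrist z 556
15 [388. 258. 192.] [ 15.5 -14.2 111.5  15.   84.1  83.7] 0.0 wrist z 544
30 [387. 263. 194.] [  5.1 -11.7 113.1  28.9  87.4  71.5] 0.0 wrist z 510
45 [385. 266. 197.] [ -3.3  -5.5 113.6  40.5  92.6  60.9] 0.0 wrist z 455
60 [384. 269. 201.] [ -9.2   3.7 113.   49.9  98.8  52.1] 0.0 wrist z 383
75 [384. 271. 205.] [-12.6  14.7 111.3  57.6 105.6  45. ] 0.0 wrist z 300
90 [383. 271. 210.] [-13.7  26.8 108.7  64.6 112.9  39.3] 0.0 wrist z 210
105 [384. 271. 215.] [-12.6  38.9 105.4  71.6 121.   35. ] 0.0 wrist z 120
yaw 35
0 [403. 228. 191.] [ 23.2 -13.  109.3  -0.   83.7  78.2] 0.0 wrist z 556
15 [400. 232. 192.] [ 12.7  -9.7 107.7  13.9  87.9  66.5] 0.0 wrist z 544
30 [398. 236. 194.] [  4.   -3.2 105.4  25.4  94.   57.1] 0.0 wrist z 510
45 [395. 239. 197.] [ -2.5   5.4 102.7  34.9 100.9  50.2] 0.0 wrist z 455
60 [394. 242. 201.] [ -6.8  15.4  99.7  42.8 108.1  45.2] 0.0 wrist z 383
75 [393. 243. 205.] [ -9.3  26.   96.7  49.9 115.4  41.8] 0.0 wrist z 300
90 [392. 244. 210.] [-10.1  36.5  93.8  57.  122.7  39.8] 0.0 wrist z 210
105 [393. 243. 215.] [ -9.3  46.6  91.2  64.8 130.2  39. ] 0.0 wrist z 120
yaw 5
0 [384. 282. 191.] [ 30.1 -10.9 107.4  -0.   83.4 115.1] 0.0 wrist z 556
15 [383. 287. 192.] [ 19.5 -17.2 114.   14.8  79.7 102.3] 0.0 wrist z 544
30 [383. 291. 194.] [  8.2 -19.7 119.6  30.5  79.8  87.8] 0.0 wrist z 510
45 [382. 295. 197.] [ -1.9 -17.3 123.8  45.   83.2  73.5] 0.0 wrist z 455
60 [382. 298. 201.] [ -9.5  -9.8 125.9  57.   88.6  60.4] 0.0 wrist z 383
75 [382. 300. 205.] [-14.1   2.  125.8  66.4  95.3  48.6] 0.0 wrist z 300
90 [382. 300. 210.] [-15.7  16.5 123.3  73.9 103.2  38.4] 0.0 wrist z 210
105 [382. 300. 215.] [-14.1  31.6 118.8  80.8 112.4  30.2] 0.0 wrist z 120
```

```bash
python3 plan.py -s 390,254,191,180,0,20
```

```text
at [402.5 209.  270.6] [1.628e+02 1.000e-01 2.060e+01] t 42.1
[0.0043, -0.068, 0.0623, 0.2999, 0.0002, 0.0102] rows>= 1.6
```

```bash
python3 -m jog '[0.001,-0.015,0.015,0.1,0,0.003, 0.002,-0.03,0.03,0.2,0,0.006, 0.004,-0.05,0.045,0.3,0,0.01, 0.004,-0.068,0.062,0.3,0,0.01, 0.004,-0.068,0.062,0.3,0,0.01, 0.004,-0.068,0.062,0.3,0,0.01]'
python3 plan.py -s 390,254,191,180,0,20
python3 - <<'E'
from h import *
P=[]
for n in("side","top"):
    p=r.snapshot(n);P=cloud(p);x,y,z=P[...,0],P[...,1],P[...,2]
    lx=(x-655.5)*.9397+(y-313.2)*.342;ly=-(x-655.5)*.342+(y-313.2)*.9397
    m=(z>150)&(z<240)&(lx>-235)&(lx<-80)&(abs(ly)<110)
    m2=m&(z>np.nanpercentile(z[m],75)-6)
    print(n,m.sum(),np.percentile(lx[m],[2,98]).round(),np.percentile(ly[m],[2,98]).round(),np.percentile(z[m],[2,50,98]).round())
    b=(z<40)&(z>5)&(lx>-230)&(lx<-90)&(abs(ly)<75)
    f=(z>74)&(z<90)&(lx<-200)&(lx>-260)&(abs(ly)<80);print("front panel lx",np.percentile(lx[f],[5,50,95]).round(1) if f.any() else 0,np.percentile(ly[f],[2,98]).round(1) if f.any() else 0)
E
```

```text
time: 42.85
tool_pos: [391.3, 253.2, 193.1]
tcp_rot: [-180.0, -0.2, 19.9]
ft_force: [0.7, -0.7, -0.9]
finger_gap: 10.5
grip_force: 88.1
at [391.3 253.2 193.1] [-180.    -0.2   19.9] t 42.85
[-0.001, -0.0011, 0.0021, -0.0005, -0.0028, -0.0025] rows>= 0.0
side 1719 [-223. -101.] [-26.  95.] [171. 198. 222.]
front panel lx [-228.1 -223.3 -219.7] [-39.9  77. ]
top 2091 [-219.  -99.] [-22.  81.] [169. 189. 221.]
front panel lx [-229.5 -225.9 -221.8] [-77.5  48.6]
```

```bash
python3 -m jog '[0,-0.003,0,0.16,0,0, 0,-0.006,-0.001,0.32,0,0, 0,-0.009,-0.002,0.48,0,0, 0,-0.011,-0.004,0.64,0,0, 0,-0.013,-0.006,0.8,0,0, 0,-0.015,-0.008,0.96,0,0, 0,-0.017,-0.011,1.12,0,0, 0,-0.018,-0.013,1.28,0,0]'
python3 -m jog '[0,-0.001,0,0.06,0,0, 0,-0.002,0,0.12,0,0, 0,-0.003,0,0.18,0,0, 0,-0.004,0,0.24,0,0, 0,-0.006,-0.001,0.32,0,0, 0,-0.007,-0.001,0.4,0,0, 0,-0.009,-0.002,0.48,0,0, 0,-0.01,-0.003,0.56,0,0]'
python3 -m jog '[0,0,0,0,0,0, 0,0,0,0.06,0,0, 0,0,0,0.08,0,0, 0,0,0,0.08,0,0, 0,0,0,0.08,0,0, 0,0,0,0.08,0,0]'
python3 - <<'E'
from h import *
im=[r.snapshot(n)["pixels"][:,:,::-1] for n in("side","top")]
cv2.imwrite("pics/pour.png",np.hstack([cv2.resize(im[0][150:350,150:350],(400,400)),cv2.resize(im[1][100:300,80:280],(400,400))]))
E
```

```text
time: 43.95
tool_pos: [386.2, 269.7, 206.0]
tcp_rot: [-106.5, -0.3, 19.8]
ft_force: [-0.1, 0.1, -2.6]
finger_gap: 10.1
grip_force: 88.4
time: 44.95
tool_pos: [385.7, 270.1, 215.8]
tcp_rot: [-74.6, -0.3, 19.8]
ft_force: [-0.2, 0.1, -1.6]
finger_gap: 10.7
grip_force: 88.5
time: 45.7
tool_pos: [384.7, 270.5, 215.7]
tcp_rot: [-70.1, -0.1, 19.9]
ft_force: [-1.2, 0.5, -0.9]
finger_gap: 10.4
grip_force: 88.5
```

View pics/pour.png

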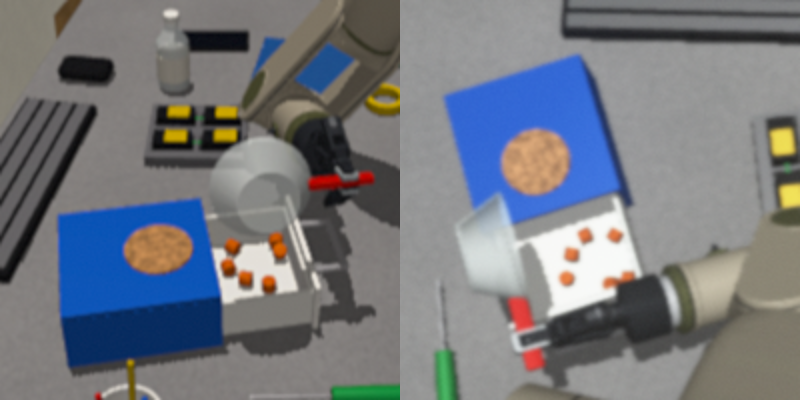

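In the pour view (side left, top right), six spacers lie on the drawer floor, at about (232,245), (276,240), (228,267), (245,278), (268,284) and (280,250). The cup looks empty. I will turn it upright and verify.

```bash
python3 -m jog '[0,0.003,0,-0.16,0,0, 0,0.006,-0.001,-0.32,0,0, 0,0.009,-0.002,-0.48,0,0, 0,0.011,-0.004,-0.64,0,0, 0,0.013,-0.006,-0.8,0,0, 0,0.015,-0.008,-0.96,0,0, 0,0.017,-0.011,-1.12,0,0, 0,0.018,-0.013,-1.28,0,0]'
python3 -m jog '[0,0.003,0,-0.16,0,0, 0,0.006,-0.001,-0.32,0,0, 0,0.009,-0.002,-0.48,0,0, 0,0.011,-0.004,-0.64,0,0, 0,0.011,-0.004,-0.64,0,0]'
python3 -m jog '[0,0,-0.04,0,0,0, 0,0,-0.04,0,0,0, 0,0,-0.04,0,0,0]'
python3 - <<'E'
from h import *
im=[]
for n in("side","top"):
    p=r.snapshot(n);im.append(p["pixels"][:,:,::-1]);H=hsv(p);P=cloud(p)
    m=((H[...,0]<16)&(H[...,0]>3)&(H[...,1]>180)&(H[...,2]>120))
    k,l,s,c=cv2.connectedComponentsWithStats(m.astype(np.uint8))
    for i in range(1,k):
        if s[i,4]>6: print(n,c[i].round(),s[i,4],np.nanmedian(P[l==i],0).round())
cv2.imwrite("pics/pour2.png",np.hstack([cv2.resize(im[0][150:350,150:350],(400,400)),cv2.resize(im[1][100:300,80:280],(400,400))]))
E
python3 plan.py -s 664.9,199.5,240,180,0,110
```

```text
time: 46.8
tool_pos: [386.8, 264.3, 194.5]
tcp_rot: [-143.6, -0.2, 19.8]
ft_force: [-0.5, -0.9, -1.4]
finger_gap: 10.3
grip_force: 88.3
time: 47.42
tool_pos: [389.0, 256.3, 191.0]
tcp_rot: [180.0, -0.1, 20.2]
ft_force: [-0.9, 1.1, -0.2]
finger_gap: 10.3
grip_force: 88.3
time: 47.8
tool_pos: [390.3, 253.6, 230.0]
tcp_rot: [-179.9, -0.0, 19.8]
ft_force: [-0.8, 0.5, -0.8]
finger_gap: 10.4
grip_force: 88.4
side [289. 272.] 63 [481. 208.  34.]
side [266. 272.] 30 [546. 212.  31.]
side [263. 282.] 24 [545. 255.  32.]
side [272. 288.] 24 [518. 272.  31.]
at [389.8 253.4 229.2] [-1.80e+02  1.00e-01  1.98e+01] t 47.9
[0.2405, 0.144, -0.0111, -0.0014, 0.0002, -1.5741] rows>= 8.4
```

View pics/pour2.png

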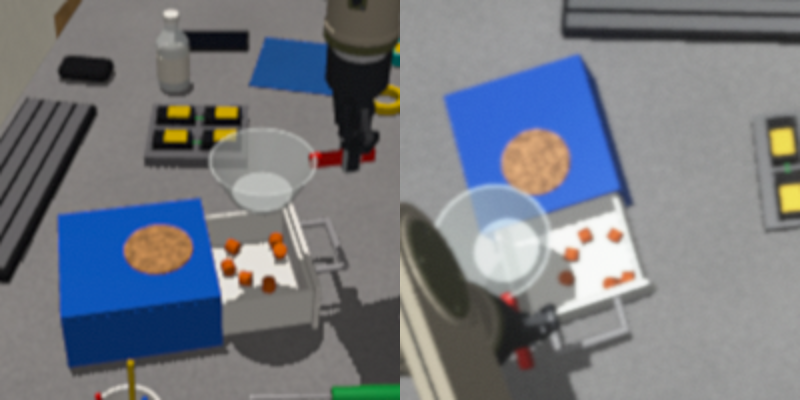

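The cup is empty: the clear bottom shows in both views. The spacers are in the drawer. Next the cup goes over the pad with its handle sideways, towards the cabinet's -y.

```bash
python3 -m jog '[0.03,0.018,-0.01,0,0,-0.17, 0.06,0.036,-0.01,0,0,-0.34, 0.09,0.054,-0.01,0,0,-0.51, 0.12,0.072,-0.01,0,0,-0.68, 0.15,0.09,-0.01,0,0,-0.85, 0.18,0.108,-0.01,0,0,-1.02, 0.21,0.126,-0.01,0,0,-1.19, 0.24,0.144,-0.01,0,0,-1.36]'
python3 -m jog '[0,0,0,0,0,-0.17, 0,0,0,0,0,-0.214, 0,0,0,0,0,-0.214, 0,0,0,0,0,-0.214, 0,0,0,0,0,-0.214]'
python3 plan.py -s 664.9,199.5,240,180,0,110
cat > cup.py <<'E'
from h import *
import sys
zr=float(sys.argv[1])
for n in("side","top"):
    p=r.snapshot(n);P=cloud(p);x,y,z=P[...,0],P[...,1],P[...,2]
    m=(abs(z-zr)<6)&(np.hypot(x-627,y-303)<90)
    H=hsv(p);red=((H[...,0]<8)|(H[...,0]>170))&(H[...,1]>110)
    m&=~cv2.dilate(red.astype(np.uint8),np.ones((5,5))).astype(bool)
    q=P[m]; q=q[np.hypot(q[:,0]-627,q[:,1]-303)>45][:,:2]
    if len(q)<10: print(n,"few");continue
    A=np.c_[2*q,np.ones(len(q))];so=np.linalg.lstsq(A,(q**2).sum(1),rcond=None)[0]
    c,rd=cv2.minEnclosingCircle(q.astype(np.float32))
    print(n,len(q),"lsq",so[:2].round(1),np.sqrt(so[2]+so[0]**2+so[1]**2).round(1),"enc",np.round(c,1),round(rd,1))
    if len(sys.argv)>2:cv2.imwrite(f"pics/{sys.argv[2]}_{n}.png",p["pixels"][:,:,::-1])
E
python3 cup.py 269
```

```text
time: 48.9
tool_pos: [665.5, 199.6, 239.2]
tcp_rot: [-179.9, -0.0, 98.1]
ft_force: [1.2, 0.4, -1.4]
finger_gap: 10.1
grip_force: 88.2
time: 49.52
tool_pos: [664.8, 200.4, 240.9]
tcp_rot: [179.9, -0.0, 110.0]
ft_force: [-0.1, -0.5, -1.5]
finger_gap: 10.4
grip_force: 88.3
at [664.8 200.4 240.9] [179.9  -0.  110. ] t 49.525
[-0.0009, -0.0002, 0.0009, 0.0013, -0.0002, 0.0005] rows>= 0.0
side 280 lsq [626.6 304.7] 62.6 enc [627.2 303.6] 66.6
top 190 lsq [625.9 305. ] 62.1 enc [633.3 301.4] 64.8
```

```bash
python3 -m jog '[-0.001,0,0.03,0,0,0, -0.001,0,0.06,0,0,0, -0.001,0,0.09,0,0,0, -0.001,0,0.105,0,0,0, -0.001,0,0.105,0,0,0, -0.001,0,0.105,0,0,0]'
python3 plan.py 664.9,199,125,180,0,110
python3 cup.py 163
```

```text
time: 50.38
tool_pos: [666.4, 199.8, 137.9]
tcp_rot: [179.8, 0.0, 110.1]
ft_force: [0.2, -0.3, -0.1]
finger_gap: 10.6
grip_force: 88.3
at [666.4 199.8 137.9] [179.8   0.  110.1] t 50.375
[-0.0002, -0.0018, 0.0129, 0.004, 0.0003, 0.0011] rows>= 0.2
side 357 lsq [628. 304.] 62.0 enc [628.7 302.8] 67.0
top 207 lsq [627.6 303.8] 61.2 enc [647.  294.9] 62.2
```

```bash
python3 -m jog '[0,-0.001,0.004,0,0,0, 0,-0.001,0.008,0,0,0, 0,-0.001,0.01,0,0,0, 0,-0.001,0.0115,0,0,0, 0,-0.001,0.0125,0,0,0, 0,-0.001,0.0125,0,0,0]'
python3 -m jog '[0,0,0.001,0,0,0, 0,0,0.001,0,0,0]'
```

```text
time: 51.22
tool_pos: [665.0, 199.0, 125.4]
tcp_rot: [179.8, 0.0, 110.1]
ft_force: [-3.6, -3.8, 9.7]
finger_gap: 10.6
grip_force: 89.9
time: 51.48
tool_pos: [665.3, 198.9, 125.0]
tcp_rot: [179.8, 0.0, 110.1]
ft_force: [-4.0, -5.0, 11.4]
finger_gap: 10.3
grip_force: 90.4
```

```bash
python3 -m jog '[0,0,0,0,0,0, 0,0,0,0,0,0, 0,0,0,0,0,0, 0,0,0,0,0,0]' -0.1 30
python3 -m jog '[0,0,-0.03,0,0,0, 0,0,-0.07,0,0,0, 0,0,-0.1,0,0,0, 0,0,-0.1,0,0,0, 0,0,-0.1,0,0,0]'
python3 cup.py 153 placed
python3 plan.py -s 370,210,220,180,0,110 370,210,47,180,0,110
```

```text
time: 51.98
tool_pos: [664.4, 199.3, 122.2]
tcp_rot: [179.9, -0.0, 110.1]
ft_force: [-0.1, 0.5, -0.8]
finger_gap: 38.6
grip_force: 0.0
time: 52.6
tool_pos: [664.1, 199.2, 221.6]
tcp_rot: [180.0, -0.0, 110.1]
ft_force: [0.3, 0.1, -0.4]
finger_gap: 38.3
grip_force: 0.0
side 314 lsq [625.9 302.9] 62.4 enc [626.3 303. ] 67.1
top 176 lsq [626.6 305.6] 60.3 enc [650.1 324.7] 56.9
at [663.5 199.  220.4] [-179.9   -0.   110.1] t 52.7
[0.111, -0.2719, 0.0009, -0.0015, -0.0004, 0.0011] rows>= 4.7
[0.0, -0.0, 0.173, 0.0, 0.0, 0.0] rows>= 2.8
```

View pics/placed_side.png

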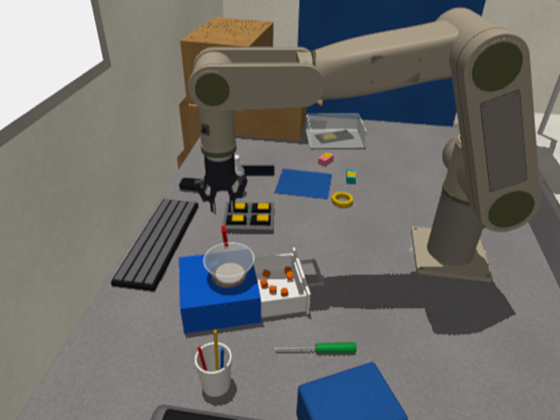

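The side view shows the cup upright on the pad at (229,265), its red handle pointing away, six spacers in the drawer and four packs in the dock. Next I push the drawer shut on its bar with closed fingers.

```bash
python3 plan.py -s 355,204,220,180,0,110 355,204,47,180,0,110
```

```text
at [663.5 199.  220.4] [-179.9   -0.   110.1] t 52.7
[0.1105, -0.2881, 0.0009, -0.0015, -0.0004, 0.0011] rows>= 4.9
[0.0, -0.0, 0.173, 0.0, 0.0, 0.0] rows>= 2.8
```

```bash
python3 -m jog '[0,-0.05,-0.01,0,0,0, 0.03,-0.1,-0.01,0,0,0, 0.06,-0.15,0,0,0,0, 0.08,-0.2,0,0,0,0, 0.1,-0.25,0,0,0,0, 0.11,-0.288,0,0,0,0, 0.11,-0.288,0,0,0,0, 0.11,-0.288,0,0,0,0]' -1 30
python3 -m jog '[0,0,0.05,0,0,0, 0,0,0.1,0,0,0, 0,0,0.15,0,0,0, 0,0,0.173,0,0,0, 0,0,0.173,0,0,0, 0,0,0.173,0,0,0]'
python3 -m jog '[0,0.015,0,0,0,0, 0,0.03,0,0,0,0, 0,0.045,0,0,0,0, 0,0.06,0,0,0,0, 0,0.075,0,0,0,0, 0,0.09,0,0,0,0, 0,0.105,0,0,0,0, 0,0.12,0,0,0,0]'
python3 plan.py 498,256.2,47,180,0,110
```

```text
time: 53.7
tool_pos: [356.2, 203.7, 221.7]
tcp_rot: [179.9, 0.0, 110.1]
ft_force: [0.3, 1.7, -0.8]
finger_gap: 0.3
grip_force: 0.0
time: 54.45
tool_pos: [357.5, 204.0, 50.0]
tcp_rot: [179.9, -0.0, 110.0]
ft_force: [0.5, 0.1, 0.8]
finger_gap: -0.2
grip_force: 0.0
time: 55.45
tool_pos: [470.8, 245.4, 51.1]
tcp_rot: [179.8, 0.0, 110.1]
ft_force: [-1.7, -2.2, -0.2]
finger_gap: 0.1
grip_force: 1.0
at [470.8 245.4  51.1] [179.8   0.  110.1] t 55.45
[0.0008, 0.0293, 0.0042, 0.0035, 0.0002, 0.0009] rows>= 0.5
```

Pushing, 1.7 N or so. I continue slowly until it meets the stop.

```bash
python3 -m jog '[0,0.006,0,0,0,0, 0,0.012,0,0,0,0, 0,0.018,0,0,0,0, 0,0.022,0,0,0,0, 0,0.025,0,0,0,0, 0,0.027,0,0,0,0]'
python3 -m jog '[0,0.002,0,0,0,0, 0,0.003,0,0,0,0, 0,0.004,0,0,0,0]'
```

```text
time: 56.2
tool_pos: [494.5, 254.3, 49.3]
tcp_rot: [179.9, -0.0, 110.1]
ft_force: [-1.2, -0.6, 0.9]
finger_gap: 0.2
grip_force: 0.8
time: 56.58
tool_pos: [498.1, 255.6, 49.3]
tcp_rot: [179.9, -0.0, 110.1]
ft_force: [-2.2, -1.1, 0.5]
finger_gap: -0.0
grip_force: 0.8
```

```bash
python3 -m jog '[0,0.002,0,0,0,0, 0,0.003,0,0,0,0, 0,0.004,0,0,0,0, 0,0.004,0,0,0,0]'
python3 -m jog '[0,0.001,0,0,0,0, 0,0.002,0,0,0,0, 0,0.002,0,0,0,0]'
```

```text
time: 57.08
tool_pos: [501.7, 256.9, 49.3]
tcp_rot: [180.0, 0.0, 110.1]
ft_force: [-3.7, -1.5, 1.8]
finger_gap: 0.1
grip_force: 1.7
time: 57.45
tool_pos: [501.9, 257.0, 49.1]
tcp_rot: [-179.8, 0.0, 110.1]
ft_force: [-11.9, -5.5, 10.3]
finger_gap: 0.0
grip_force: 6.8
```

```bash
python3 -m jog '[0,0.001,0,0,0,0, 0,0.001,0,0,0,0]'
python3 -m jog '[0,-0.02,0,0,0,0, 0,-0.04,0,0,0,0, 0,-0.04,-0.05,0,0,0, 0,-0.04,-0.1,0,0,0, 0,-0.04,-0.15,0,0,0, 0,-0.08,-0.2,0,0,0, 0,-0.08,-0.2,0,0,0, 0,-0.08,-0.2,0,0,0]'
python3 cup.py 153 end; python3 pk.py side pics/se.png; python3 - <<'E'
from h import *
import pickle
for n in("side","top"):pickle.dump((lambda p:(p,cloud(p)))(r.snapshot(n)),open(n+"1.pkl","wb"))
E
python3 m2.py 2>/dev/null| grep -A1 bar
```

```text
time: 57.7
tool_pos: [502.0, 257.0, 49.0]
tcp_rot: [-179.7, 0.0, 110.1]
ft_force: [-16.9, -7.3, 13.8]
finger_gap: -0.1
grip_force: 9.4
time: 58.7
tool_pos: [429.8, 230.6, 249.4]
tcp_rot: [179.8, 0.0, 110.1]
ft_force: [-0.1, -1.0, -0.3]
finger_gap: -0.1
grip_force: 0.0
side 310 lsq [626.  303.2] 62.3 enc [626.4 301.2] 67.3
top 380 lsq [624.7 303.8] 62.2 enc [624.8 304.7] 66.4
0.73 [226. 202. 247. 212.] 39.2 [698.4 -87.8] [61.4 41.6] 11.7 [697.  -86.1]
0.72 [252. 210. 272. 224.] 39.4 [607.  -35.2] [63.1 39.5] 9.8 [608.4 -34.3]
0.69 [345. 169. 357. 184.] 31.2 [ 318.5 -385. ] [63.6 34.3] -88.9 [ 317.7 -381.4]
0.65 [225. 213. 246. 227.] 39.8 [687.5 -18.8] [62.7 42.3] 11.0 [685.5 -18.9]
0.63 [251. 204. 270. 215.] 39.2 [616.9 -97.6] [61.7 39.6] 10.7 [617.1 -97.3]
bar pts 161
-50 29 [-148.1 -131.1 -120.    73.4];-40 12 [-149.3 -143.1 -133.    74.4];-30 12 [-149.7 -142.9 -138.7   74.4];-20 12 [-149.  -143.9 -139.4   75.1];-10 9 [-150.  -143.5 -138.4   73.2];0 12 [-149.2 -143.  -138.6   74.6];10 14 [-148.6 -142.2 -139.2   74.2];20 10 [-149.3 -144.6 -138.7   72. ];30 14 [-149.2 -142.9 -122.    74.4];40 37 [-148.3 -136.4 -120.6   74.2];
```

View pics/end_side.png

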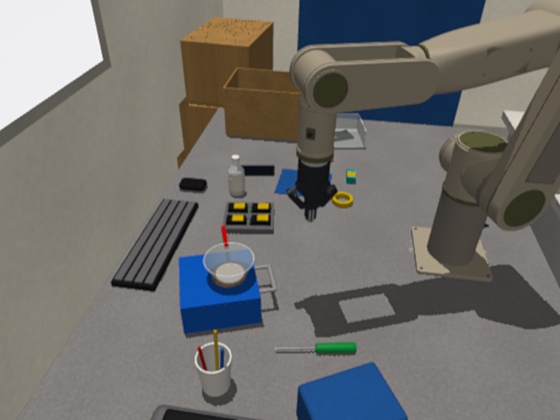

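View pics/end_top.png

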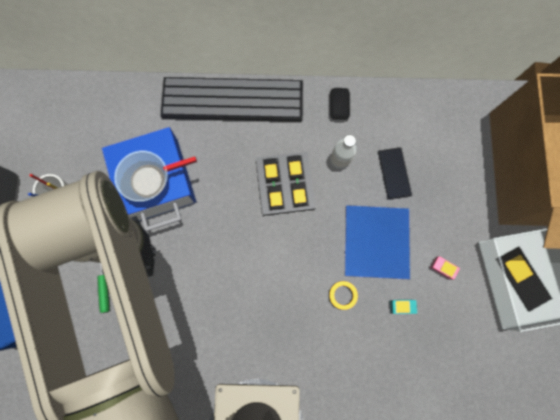

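The drawer is shut against its stop, with the bar about 3 mm further in than at the start. The cup stands on the pad within about 2 mm, four packs are docked, nothing lies on the bench, and the bystanders are unmoved.

```bash
python3 -c "from bench import r; print(r.hand_in())"
```

```text
the job is handed in; nothing more can be done
None
```

Job handed in: I saw six orange spacers go into the drawer and the cup come up empty, the cup stands upright on the cork pad, the drawer is shut against its stop, all four black packs are seated in the dock, and the bottle, phone, tape and screwdriver were left alone (about 59 s of the 210 s used).

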